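# Show a finished drawer pull to the inspection camera

## Task

First lean the dark backing board against the red rest, in front of it on the plywood base: centred, square to the rest, its top tipped back about 20 degrees so that it faces the camera, and let it go. Then take the wooden drawer pull out of the blue jig and hold it still in the air before the camera, its middle on the camera's line of view 140 mm from the lens, hump up, with the face that has the brass disc looking straight into the lens (so tipped back as much as the camera looks down). Finish while still holding it there; the board stays leaning, and do not shift the camera or the other things on the bench.

Things in the scene. Friction and masses are not known exactly. Their poses are not given: they have to be found in the camera images.
- lens (a point): Middle of the lens front (black barrel, 42 diameter, 30 long) of a grey camera 50 x 54 x 46 on a post. It looks roughly to the robot's left; its height differs each time (lens 198 to 238 above the table). Own x axis: line of view, from the lens towards the red rest, 20 degrees below level; y: level, across the view; z: up, tipped 20 degrees towards the rest. Held by friction: do not push.
- focus (a point): The empty point in the air on the camera's line of view, 140 mm in front of the lens, where the pull's centre is to be held (150 to 190 above the table). Same axes as the lens.
- rest_top (a point): Middle of the front upper edge of the red rest, a fixed upright panel 170 wide, 90 high, 14 thick on the stand's 12 thick plywood base (so this edge is 102 above the table). Own x axis: level, away from the camera, square to the panel; y: along the edge; z: up. It lies 150 in x beyond the focus point.
- board_center (a point): Centre of the loose dark grey backing board, 170 wide (own x), 170 high (own z, up at the start), 9 thick (own y), about 0.17 kg; both faces alike. It starts on edge in the plywood rack's slot, its top edge 180 above the table.
- pull_center (a point): Centre of the loose wooden drawer pull, half-way up: 164 long (own x), 18 thick (y), 72 high (z, up at the start); a bar 34 high with a round hump of radius 36 about this centre. The face towards own -y, with a brass disc and two dark plugs, is the one to show; at the start it looks roughly to the robot's right. 0.13 kg. Stands in the blue jig's slot, top 82 above the table.
- rack: Fixed plywood rack, 110 long (own x), 78 wide, 50 high, with a slot along its x axis 12 wide and 40 deep, in which the board stands. Origin at the centre of its underside, on the table.
- jig: Fixed blue jig block, 120 long (own x), 88 wide, 35 high, with a slot along its x axis 22 wide and 25 deep, in which the pull stands. Origin at the centre of its underside, on the table. Rack and jig stand one to the left, one to the right of the robot; either may be on either side.
- rest: The fixed red rest panel; origin at the middle of its front lower edge, on the base, 12 above the table; axes as rest_top.
- stand: The fixed inspection stand: plywood base 190 wide (100 near the camera), 12 thick, with the camera post (top 282 above the table) and the rest. Origin on the table straight below the focus point; x axis level, from camera to rest; z up. The post stands at x = -215, the wide base from -80 to 200.
- board: The backing board; origin at the centre of its lower edge, 85 below its centre. Axes as board_center.
- pull: The drawer pull; origin at the centre of its underside, 36 below its centre. Axes as pull_center.
- clamp: Bystander: black and red bar clamp lying flat, about 235 long, 24 high. Leave it alone.
- brush: Bystander: hand brush lying flat. Leave it alone.
- glue: Bystander: white glue bottle, 56 diameter, 120 high, to the left of the stand. Leave it alone.
- offcut: Bystander: wooden offcut 110 x 50 x 30, to the right of the stand. Leave it alone.

How it is judged (in metres and radians):
On the way, in this order (a step that is already met when the one before it is completed fails the run):
1. the backing board leans against the red rest, centred and square, let go (angle between board_center's own z axis and vertical between 0.17 and 0.56 rad and contact force between board and rest above 0.03 N and contact force between board and the fingers below 0.05 N and y of board_center in the frame of rest_top between -0.025 and 0.025 m and x of board_center in the frame of rest_top between -0.03 and 0 m and z of board_center in the frame of rest_top between -0.03 and 0.015 m and angle between the x axis of board_center and the y axis of rest_top, either way round below 0.2 rad and linear speed of board below 0.02 m/s), for 0.3 s.
2. the pull is lifted clear of the jig in the gripper (height (world z) of pull_center above 0.09 m and contact force between the fingers and pull above 1 N), for 0.2 s.
At the end, for the whole second after the job is handed in: Pull held still in the gripper alone, centre within 15 mm of the focus point, hump up, brass-disc face into the lens, all axes within 0.2 rad; board let go, leaning on the red rest, foot on the base, tipped back 10 to 32 degrees, centred within 25 mm, square within 0.2 rad (all of step 1 and distance between pull_center and focus below 0.015 m and angle between the y axis of pull_center and the x axis of lens, either way round below 0.2 rad and angle between the z axis of pull_center and the z axis of lens, either way round below 0.2 rad and angle between pull_center's own z axis and vertical below 0.8 rad and angle between pull_center's own y axis and vertical above 1.6 rad and contact force between the fingers and pull above 1 N and contact force between pull and stand below 0.05 N and contact force between pull and board below 0.05 N and height (world z) of pull_center above 0.12 m and linear speed of pull below 0.02 m/s); the arm keeps its last pose, push and grip.
It fails at once if the camera is pushed more than 6 mm (distance of lens from where it was at the start of the episode above 0.006 m).
It fails at once if a bystander is moved more than 30 mm (distance of any of clamp, brush, glue, offcut from where it was at the start of the episode above 0.03 m).
It also fails if it takes over 69 s, if anything falls off the work surface, if the arm or the gripper's body presses on something with over 40 N, if the wrist force passes 120 N, or if a joint passes its speed limit or range.

## Robot

A 7-joint arm with a two-finger parallel gripper is mounted at the origin on the work surface. World frame = base frame: x ahead of the robot, y to its left, z up, the work surface at z = 0. Lengths are in mm, angles in degrees, forces in N, time in s.
With the tool pointing down it reaches from about 350 to 900 mm from the base axis. Payload 8.1 kg.
Tool frame: the origin (TCP) lies midway between the tips of the shut fingers; the grasp point (between the pads) lies 19 mm behind it; z points along the fingers, y is the direction in which the jaws open and shut (so a half turn about z gives the same grasp; the last joint's range is limited). The gripper opens to 85 mm and grips with 20 to 120 N. Pads are 22 mm wide; open, the fingers measure 114 mm over their backs; the gripper's body (76 mm by 85 mm) begins 54 mm behind the grasp point. The pads swing forward as they close: fully open they stand 13 mm farther back than shut.
Start: joints at [-76.811, 24.895, 1.432, 90.138, -0.665, 64.973, -4.303], TCP at [204.209, 590.711, 231.323] pointing down, gripper open.
Joint ranges: [-149.89, 149.89], [-25.12, 119.58], [-72.63, 75.52], [4.76, 147.25], [-75.54, 255.54], [6.69, 114.76], [-157.13, 157.13]. Speed limits (degrees/s): [127.2, 127.2, 172.46, 172.46, 180, 180, 180].

## Interface

Orientations are given as [roll, pitch, yaw] about the fixed x, y, z axes, in that order (R = Rz(yaw) Ry(pitch) Rx(roll)).
In Python, from bench import env, imaging, order, masks_of gives the robot as it stands.
- The arm moves only by the tool move_arm, never from a script. Its argument "series" is a list that holds one entry, the list of rows, each a list of 4 numbers: the shift along the tool's x, y, z in m, then the turn about the tool's z in degrees. In form: [[[tx, ty, tz, spin], ...]]. A call has 1 to 12 rows; each row is the pose to reach, as a shift and turn from the pose commanded when the call began, along the tool's axes at that moment; what a row does not reach only later rows make up. A row lasts 1/10 s, in which the tool goes at most 50 mm and 8.59 degrees, less where a joint would pass 70% of its speed; a pose out of reach is approached as far as the arm can. A call with a gripper value outside its range is refused whole. "claw" is the finger opening in m, from 0 to 0.0854, set as the call begins (left out, the last holds). The fingers move at their own pace and stop on an object; the grip force is fixed at half the most. Time passes only in rows, so rows that repeat a pose let the fingers close. It gives the time, the measured TCP pose, the force and the opening at its end, in the units of the state.
- env.observe(): the state, without advancing time (a new reading comes with each control period).
- imaging.capture(name): name is "scene" or "top"; returns a dict with "frame" (400x640x3 uint8, red, green, blue), "mtx" (3x3 intrinsics, pixels), "camera_from_world" (4x4, takes a point from world to camera coordinates). Camera axes: x right, y up, looking along -z (the intrinsics and any distortion apply to the point x, -y, -z); pixel columns grow to the right and rows downward; lengths in mm; the calibration is good to about 2 mm. A picture is of the moment at which its call begins. There is no depth.
- order.job_done(): hands the job in, once; it reports no verdict.
Trained networks look in a picture, given as the dict that the camera call returned (one of the last four; its "shot" number tells which), for a name from the list of things; names that differ only in an ending like _2 or _b are one class to them, and where a whole thing is asked for, a point or a joint stands for the part that bears it (a point fixed in the world has none). Each returns a list of dicts, best first, with "confidence" (0 to 1); they miss things now and then, are a little off and sometimes report something else, mostly with a low value. They report only what shows in the picture. A call takes as long as a camera call.
- masks_of(name, picture): "region" (400x640 bool, what is visible of it) and "box" ([centre column, centre row, width, height] in pixels, round what is visible of it).
The state is a dict: "clock": time; "joint_positions": joint angles; "dq": joint speeds; "effort": joint torques, N m; "eef_pos": TCP position; "orientation": TCP orientation; "force": force on the tool from outside, world axes, zero at the start; "ft_torque": the same for the moment, N m; "grip_width": finger opening in mm.
Only numpy, scipy, OpenCV 4.12 (cv2) and the standard library are available. Lean on these libraries where they do the work, as an engineer would, in place of code of your own. Each camera call takes 0.05 s, during which the arm holds its last target.

## Working session

There is one attempt and no reset: what is moved stays moved. The work goes in short steps, Python scripts to look and compute and a tool call to move; the robot and the scene stay as the last step left them, time stands still between calls to the robot, and variables do not carry over. Pictures are saved under pics/ and viewed, and the job is handed in when it is done.

Besides the shell and the picture viewer there is one more tool, called by a JSON object that holds its "op" and its "data". move_arm: Moves the arm, as the interface text tells. Its arguments: {"type":"object","properties":{"series":{"type":"array","items":{"type":"array","items":{"type":"array","items":{"type":"number"}}}},"claw":{"type":"number"}},"required":["series"]}

```bash
ls -la; mkdir -p pics; python3 - <<'E'
from bench import env, imaging, order, masks_of
import cv2,numpy as np
print(env.observe())
for n in("scene","top"):
    p=imaging.capture(n); cv2.imwrite(f"pics/{n}0.png",p["frame"][:,:,::-1]); print(p["mtx"],p["camera_from_world"],[k for k in p])
    np.savez(f"{n}0.npz",f=p["frame"],K=p["mtx"],T=p["camera_from_world"])
    for t in("board","pull","rack","jig","rest","stand","lens","glue","offcut"):
        r=masks_of(t,p)
        print(t,[(round(d["confidence"],2),np.round(d["box"])) for d in r[:2]])
        if r: np.save(f"m_{n}_{t}.npy",r[0]["region"])
E
```

```text
total 12
drwxr-xr-x  3 agent agent 4096 Dec  7 08:40 .
drwxr-xr-x 23 root  root  4096 Dec  7 08:40 ..
drwxr-xr-x  2 agent agent 4096 Dec  7 08:40 pics
{'clock': 0.0, 'joint_positions': array([-76.81059738,  24.9356286 ,   1.43112487,  90.19055122,
        -0.66417829,  64.9740333 ,  -4.30298569]), 'dq': array([-0.05099151,  0.13173388,  0.07213485, -0.09367611,  0.09389521,
        0.01351554,  0.14520328]), 'effort': array([-1.59970136e-04, -6.70473433e+01,  1.02504373e+00, -3.16215169e+01,
        1.55703333e-02,  1.24473855e-02, -5.76319408e-06]), 'eef_pos': array([204.07021261, 590.19225858, 230.52517683]), 'orientation': array([-1.79908514e+02,  8.83064830e-03,  1.60927909e+02]), 'force': array([-0.06949559,  0.2484137 , -0.62148758]), 'ft_torque': array([0.0078284 , 0.01845331, 0.02524389]), 'grip_width': 85.39427885522252}
[[443.24704984   0.         327.11421613]
 [  0.         443.24704984 207.17980813]
 [  0.           0.           1.        ]] [[ 5.58995957e-01  8.29114575e-01  9.61983991e-03 -2.84503458e+02]
 [-4.98417808e-01  3.26720419e-01  8.03015228e-01  1.49230466e+0
[... 939 characters left out ...]
8e-01  1.94906649e-04  2.18787954e-01 -5.26343328e+02]
 [-2.18786137e-01 -3.30330244e-03  9.75767244e-01 -1.16238036e+03]
 [ 0.00000000e+00  0.00000000e+00  0.00000000e+00  1.00000000e+00]] ['frame', 'mtx', 'camera_from_world', 'shot']
board [(0.75, array([184., 228.,  33.,  73.]))]
pull [(0.76, array([447., 234.,  17.,  58.]))]
rack [(0.73, array([200., 236.,  26.,  42.]))]
jig [(0.92, array([447., 237.,  36.,  46.]))]
rest [(0.9, array([265., 150.,  25.,  61.]))]
stand [(0.75, array([336., 156., 169.,  81.]))]
lens [(0.96, array([396., 144.,  42.,  27.]))]
glue [(0.88, array([194., 158.,  26.,  25.]))]
offcut [(0.7, array([453., 161.,  22.,  40.])), (0.22, array([183., 227.,  36.,  72.]))]
```

View pics/scene0.png

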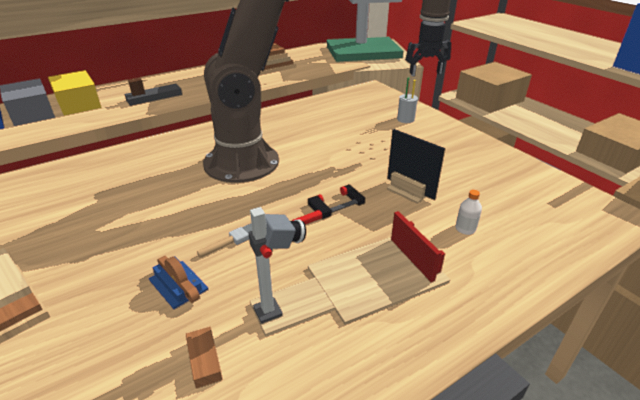

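View pics/top0.png

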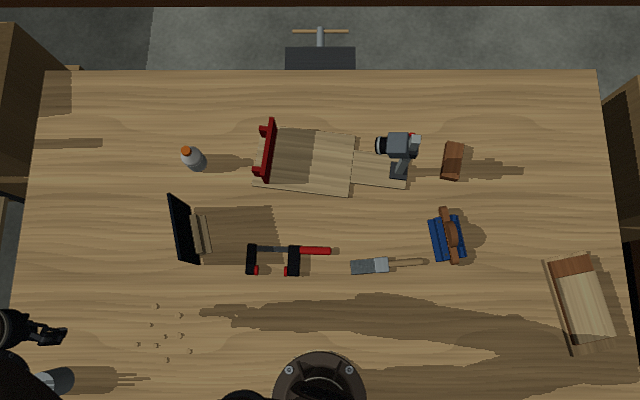

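```bash
cat > crop.py <<'E'
import cv2,numpy as np,sys
def crop(src,c0,r0,c1,r1,out,s=5):
    im=cv2.imread(src) if isinstance(src,str) else src[:,:,::-1].copy()
    cv2.imwrite(out,cv2.resize(im[r0:r1,c0:c1],None,fx=s,fy=s,interpolation=cv2.INTER_CUBIC))
E
python3 - <<'E'
from crop import crop
crop("pics/top0.png",240,105,430,210,"pics/t_stand.png",4)
crop("pics/scene0.png",230,190,450,340,"pics/s_stand.png",3)
crop("pics/top0.png",410,190,490,280,"pics/t_pull.png",6)
crop("pics/scene0.png",140,240,220,320,"pics/s_pull.png",6)
E
```

```text
(no output)
```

View pics/t_stand.png

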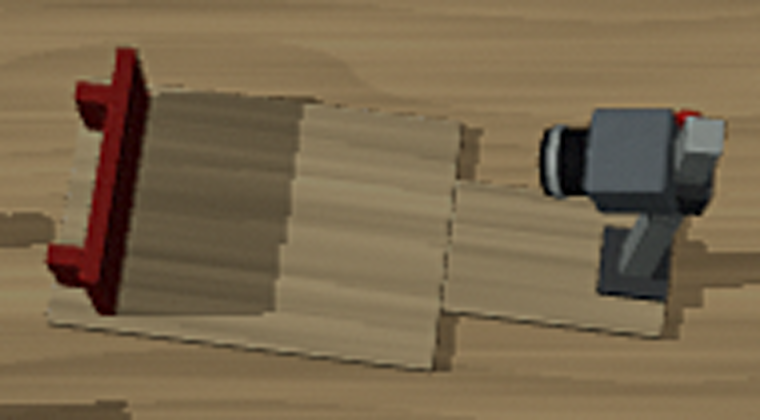

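View pics/s_stand.png

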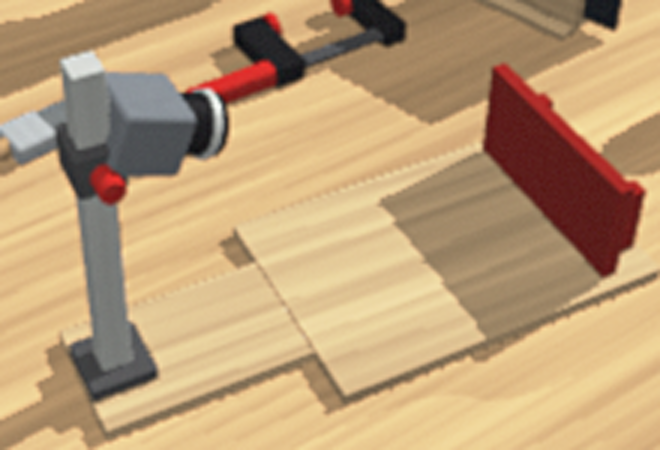

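View pics/t_pull.png

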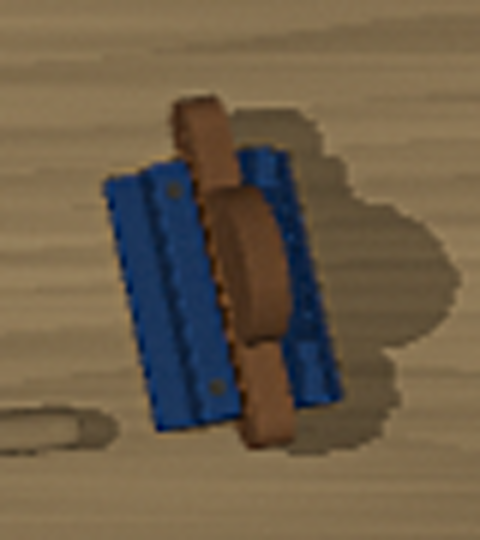

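View pics/s_pull.png

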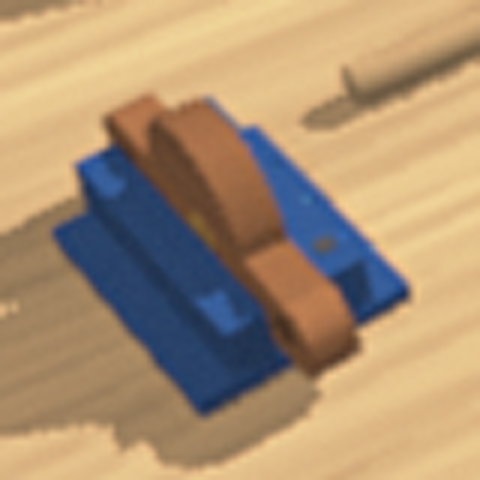

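```bash
cat > fit.py <<'E'
import cv2,numpy as np
from scipy.optimize import minimize
from scipy.spatial.transform import Rotation as Rn
def load(n): d=np.load(n); return d["f"],d["K"],d["T"]
def proj(P,K,T):
    P=np.asarray(P,float); c=P@T[:3,:3].T+T[:3,3]
    return np.c_[K[0,2]+K[0,0]*c[:,0]/-c[:,2], K[1,2]-K[1,1]*c[:,1]/-c[:,2]]
def box(x0,x1,y0,y1,z0,z1): return np.array([[x,y,z] for x in(x0,x1) for y in(y0,y1) for z in(z0,z1)],float)
a=np.linspace(0,np.pi,19)
hump=np.array([[36*np.cos(t),y,36*np.sin(t)] for t in a for y in(-9,9)])
PULL=[box(-82,82,-9,9,-36,-2),hump]          # about pull_center
BOARD=[box(-85,85,-4.5,4.5,-85,85)]
REST=[box(0,14,-85,85,-90,0)]                # about rest_top
JIG=[box(-60,60,-44,44,0,35)]
RACK=[box(-55,55,-39,39,0,50)]
def rend(parts,R,t,K,T,S=4):
    m=np.zeros((400*S,640*S),np.uint8)
    for p in parts:
        uv=proj(p@R.T+t,K,T); h=cv2.convexHull(((uv+0.5)*S).astype(np.float32))
        cv2.fillConvexPoly(m,np.round(h*16).astype(np.int32),255,shift=4)
    return cv2.resize(m,(640,400),interpolation=cv2.INTER_AREA)/255.
def fit(parts,views,x0,z=None,free=None,step=(8,8,6)):
    # x0: x,y,yaw(deg); z fixed
    def cost(p):
        c=0
        for (mask,K,T) in views:
            r=rend(parts,Rn.from_euler('z',p[2],degrees=True).as_matrix(),np.array([p[0],p[1],z]),K,T)
            c+=np.abs(r-mask).sum()/mask.sum()
        return c
    s=np.array([x0]+[np.array(x0)+np.eye(3)[i]*step[i] for i in range(3)])
    r=minimize(cost,x0,method='Nelder-Mead',options=dict(initial_simplex=s,xatol=.05,fatol=1e-5,maxiter=400))
    return r.x,r.fun
def pix2z(u,v,K,T,z):
    d=np.array([(u-K[0,2])/K[0,0],-(v-K[1,2])/K[1,1],-1.])
    R=T[:3,:3]; o=-R.T@T[:3,3]; w=R.T@d; return o+w*(z-o[2])/w[2]
def tri(obs):
    A=[];b=[]
    for u,v,K,T in obs:
        R=T[:3,:3]; o=-R.T@T[:3,3]; d=R.T@np.array([(u-K[0,2])/K[0,0],-(v-K[1,2])/K[1,1],-1.]); d/=np.linalg.norm(d)
        M=np.eye(3)-np.outer(d,d); A.append(M); b.append(M@o)
    return np.linalg.solve(sum(A),sum(b))
def wire(img,parts,R,t,K,T,s,off,col=(0,255,255)):
    for p in parts:
        uv=proj(p@R.T+t,K,T); h=cv2.convexHull(uv.astype(np.float32)).reshape(-1,2)
        q=((h+0.5-off)*s).astype(int); cv2.polylines(img,[q.reshape(-1,1,2)],True,col,1)
E
cat > a.py <<'E'
from fit import *
tf,tK,tT=load("top0.npz"); sf,sK,sT=load("scene0.npz")
m=lambda n,t: np.load(f"m_{n}_{t}.npy").astype(float)
for nm,parts,z,x0,un in [("board",BOARD,95,(430,330,90),[]),("pull",PULL,46,(430,-300,80),[]),("jig",JIG,0,(430,-300,80),["pull"]),("rest",REST,102,(650,140,90),[])]:
    for vs in (["top","scene"],["top"],["scene"]):
        V=[]
        for v,K,T in(("top",tK,tT),("scene",sK,sT)):
            if v not in vs: continue
            mm=m(v,nm)
            for u in un: mm=np.maximum(mm,m(v,u))
            V.append((mm,K,T))
        # init from top box
        ys,xs=np.nonzero(m("top",nm)); p=pix2z(xs.mean(),ys.mean(),tK,tT,z)
        P=parts+(PULL if 0 else [])
        if nm=="jig": P=parts+[q+np.array([0,0,46]) for q in PULL]
        print(nm,vs,*fit(P,V,(p[0],p[1],x0[2]),z=z))
E
python3 a.py
```

```text
board ['top', 'scene'] [413.85208076 380.2777439   68.6863289 ] 1.5056145910168053
board ['top'] [433.82257914 354.99110381  14.6798576 ] 0.11341619981325862
board ['scene'] [415.93652182 378.04366363  68.11560807] 0.38413950394374224
pull ['top', 'scene'] [ 439.87490563 -356.24340385    9.72721893] 0.7488904347572722
pull ['top'] [ 418.34947105 -335.62278651  118.22240605] 1.483113168491965
pull ['scene'] [ 427.28688657 -353.98998961    7.50708537] 0.2145741092135779
jig ['top', 'scene'] [ 426.31574969 -355.57758929    8.57069852] 0.444845239415146
jig ['top'] [ 425.90864711 -354.03657745    9.75435741] 0.20147635524798155
jig ['scene'] [ 424.63065739 -355.97607366    7.96081697] 0.23243317923375312
rest ['top', 'scene'] [665.9130512 137.7080494  83.5102099] 0.3420912520290093
rest ['top'] [663.93001468 138.08196966  83.53822972] 0.253177782463045
rest ['scene'] [667.63773722 135.76478151  83.26271609] 0.07122604275204446
```

```bash
sed -i 's/(430,330,90)/(430,330,12)/; s/(430,-300,80)/(430,-300,10)/g' a.py; python3 a.py
cat > b.py <<'E'
from fit import *
tf,tK,tT=load("top0.npz"); sf,sK,sT=load("scene0.npz")
items=[(BOARD,(433,353,95),14.5),(PULL,(430,-355,46),9),(JIG,(426,-355,0),9),(REST,(665,138,102),83.5)]
def panel(c,w,h,s):
    f,K,T=(tf,tK,tT) if w=="top" else (sf,sK,sT)
    im=cv2.resize(f[c[1]:c[3],c[0]:c[2],::-1],None,fx=s,fy=s,interpolation=cv2.INTER_CUBIC)
    for (p,t,y),col in zip(items,[(0,255,255),(0,255,0),(255,255,0),(255,0,255)]): wire(im,p,Rn.from_euler('z',y,degrees=True).as_matrix(),np.array(t),K,T,s,np.array(c[:2]),col)
    return im
import sys
cv2.imwrite("pics/ov_top_l.png",panel((150,110,290,280),"top",0,4))
cv2.imwrite("pics/ov_sc_l.png",panel((370,120,500,290),"scene",0,4))
cv2.imwrite("pics/ov_p.png",np.hstack([panel((410,190,490,280),"top",0,5),panel((140,235,220,325),"scene",0,5)]))
E
python3 b.py
```

```text
board ['top', 'scene'] [432.7545024  354.32346747  14.33717328] 0.2950366232922894
board ['top'] [433.79701232 354.77620064  14.51850073] 0.11300186741363212
board ['scene'] [433.86993086 351.97282907  12.95716467] 0.1657559631283854
pull ['top', 'scene'] [ 427.07768113 -354.29816208    7.70966545] 0.5867544574224547
pull ['top'] [ 430.0628639  -355.40586158    8.11189879] 0.36040043656618115
pull ['scene'] [ 424.90145146 -353.60841281    7.27735302] 0.21208096141682478
jig ['top', 'scene'] [ 426.1472667  -355.69046578    8.21582918] 0.4426466736205458
jig ['top'] [ 426.20372855 -353.5646343     9.27840463] 0.2018454440599769
jig ['scene'] [ 423.67096995 -356.02730789    7.88920269] 0.2327243743025665
rest ['top', 'scene'] [665.9130512 137.7080494  83.5102099] 0.3420912520290093
rest ['top'] [663.93001468 138.08196966  83.53822972] 0.253177782463045
rest ['scene'] [667.63773722 135.76478151  83.26271609] 0.07122604275204446
```

View pics/ov_top_l.png

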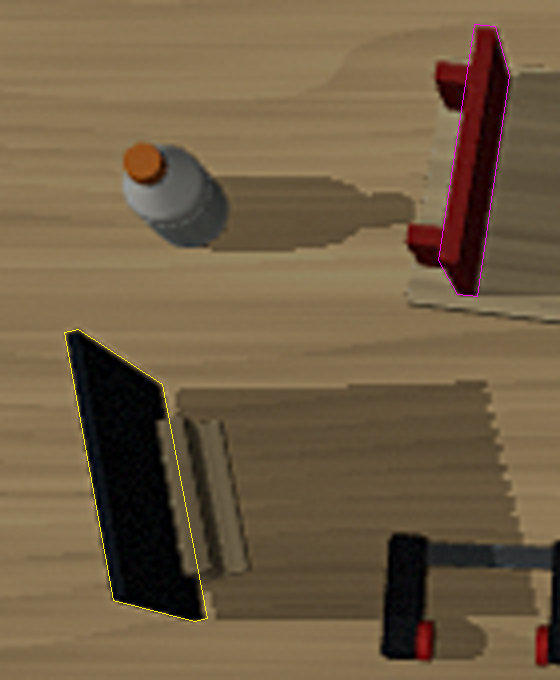

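View pics/ov_sc_l.png

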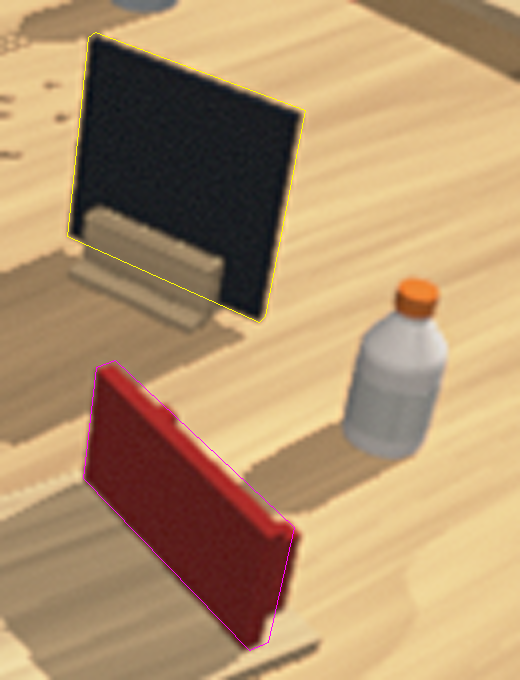

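View pics/ov_p.png

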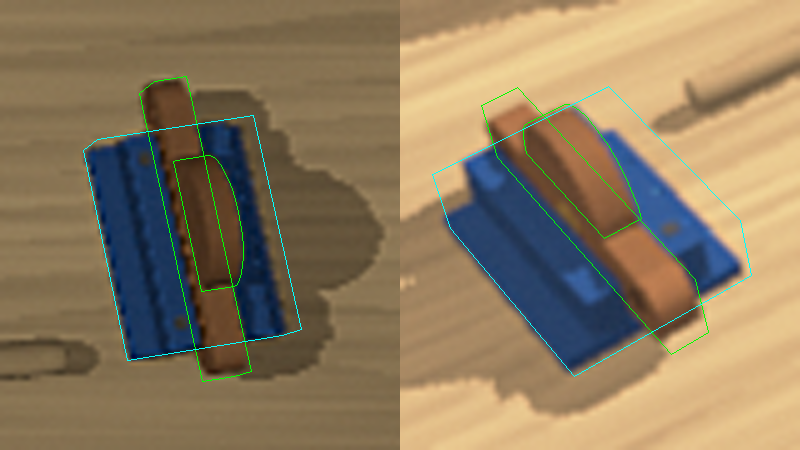

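```bash
python3 - <<'E'
from fit import *
tf,tK,tT=load("top0.npz"); sf,sK,sT=load("scene0.npz")
print(tri([(377.5,144.8,tK,tT),(300.5,230.7,sK,sT)]))
th=np.radians(83.4);u=np.array([np.cos(th),np.sin(th)])
f=np.array([665,137.5])-150*u; L=f-140*np.cos(np.radians(20))*u; print(f,L)
def circ(h):
    Lp=np.array([*L,h]); ax=np.array([*(u*np.cos(np.radians(20))),-np.sin(np.radians(20))])
    y=np.array([-u[1],u[0],0]); z=np.cross(ax,y)
    return Lp+21*np.array([np.cos(a)*y+np.sin(a)*z for a in np.linspace(0,2*np.pi,25)])
cr={"top":((360,125,430,175),tf,tK,tT),"scene":((240,200,320,270),sf,sK,sT)}
out=[]
for h,col in((205,(0,0,255)),(215,(0,255,0)),(225,(255,255,0))):
  row=[]
  for n,(c,f_,K,T) in cr.items():
    s=6;im=cv2.resize(f_[c[1]:c[3],c[0]:c[2],::-1],None,fx=s,fy=s,interpolation=cv2.INTER_CUBIC)
    q=((proj(circ(h),K,T)+.5-np.array(c[:2]))*s).astype(int); cv2.polylines(im,[q.reshape(-1,1,2)],True,col,1)
    row.append(cv2.resize(im,(390,280)))
  out.append(np.hstack(row))
cv2.imwrite("pics/lens.png",cv2.resize(np.vstack(out),(560,600)))
E
```

```text
[ 628.96254132 -145.17594049  206.83896585]
[647.75942743 -11.50591484] [ 632.63864452 -142.19102289]
```

View pics/lens.png

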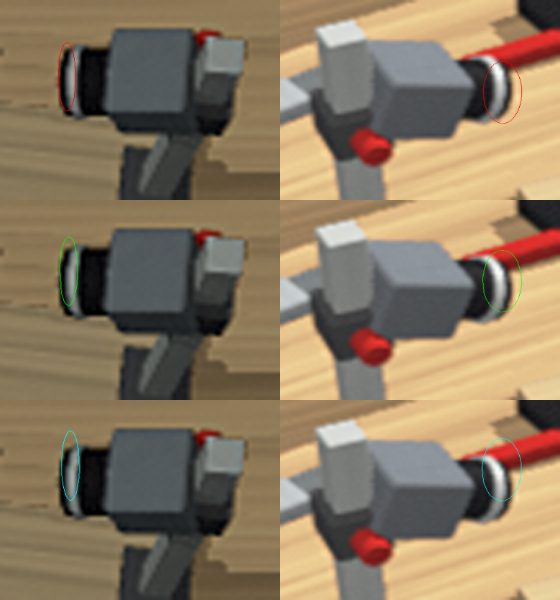

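```bash
cat > go.py <<'E'
import sys,numpy as np
from scipy.spatial.transform import Rotation as Rn
def shift(cur,yaw0,tgt,yaw1):
    R=Rn.from_euler('xyz',[180,0,yaw0],degrees=True).as_matrix()
    d=R.T@(np.array(tgt,float)-np.array(cur,float)); s=-((yaw1-yaw0+180)%360-180)
    return np.round(d/1000,4),round(s,2)
if __name__=="__main__":
    v=list(map(float,sys.argv[1:])); print(*shift(v[:3],v[3],v[4:7],v[7]))
E
python3 go.py 204.2 590.7 231.3 160.93 433.5 353.8 240 194.4
python3 -c "
from bench import env
s=env.observe();print(s['clock'],s['eef_pos'],s['orientation'])"
```

```text
[-0.2941 -0.149  -0.0087] -33.47
1.0 [204.23050754 590.70839696 231.3400465 ] [1.79995506e+02 1.74988676e-03 1.60927931e+02]
```

{"op": "move_arm", "data": {"series": [[[-0.2941,-0.149,-0.0087,-33.47],[-0.2941,-0.149,-0.0087,-33.47],[-0.2941,-0.149,-0.0087,-33.47],[-0.2941,-0.149,-0.0087,-33.47],[-0.2941,-0.149,-0.0087,-33.47],[-0.2941,-0.149,-0.0087,-33.47],[-0.2941,-0.149,-0.0087,-33.47],[-0.2941,-0.149,-0.0087,-33.47],[-0.2941,-0.149,-0.0087,-33.47],[-0.2941,-0.149,-0.0087,-33.47],[-0.2941,-0.149,-0.0087,-33.47],[-0.2941,-0.149,-0.0087,-33.47]]], "claw": 0.05}}

```text
clock: 2.2
eef_pos: [432.6, 354.8, 239.9]
orientation: [180.0, -0.0, -165.5]
force: [-0.5, -0.1, -0.3]
grip_width: 50.0
```

{"op": "move_arm", "data": {"series": [[[0,0,0.03,0],[0,0,0.07,0],[0,0,0.098,0],[0,0,0.098,0],[0,0,0.098,0],[0,0,0.098,0]]]}}

```text
clock: 2.8
eef_pos: [434.2, 354.8, 143.8]
orientation: [179.9, 0.1, -165.6]
force: [0.4, -0.4, 0.5]
grip_width: 49.8
```

```bash
cat > shot.py <<'E'
import sys,cv2,numpy as np
from bench import env,imaging
def shot(tag,tc,sc,s=4):
    for n,c in(("top",tc),("scene",sc)):
        if c is None: continue
        p=imaging.capture(n); np.savez(f"{n}{tag}.npz",f=p["frame"],K=p["mtx"],T=p["camera_from_world"])
        cv2.imwrite(f"pics/{n}{tag}.png",cv2.resize(p["frame"][c[1]:c[3],c[0]:c[2],::-1],None,fx=s,fy=s,interpolation=cv2.INTER_CUBIC))
    st=env.observe(); print(st["clock"],st["eef_pos"].round(1),st["orientation"].round(2),st["grip_width"].round(1),st["force"].round(1),st["joint_positions"].round(1))
if __name__=="__main__":
    a=sys.argv; g=lambda q: None if q=="-" else tuple(map(int,q.split(",")))
    shot(a[1],g(a[2]),g(a[3]),float(a[4]) if len(a)>4 else 4)
E
python3 shot.py 1 - 350,60,500,210
```

```text
Traceback (most recent call last):
  File "shot.py", line 11, in <module>
    shot(a[1],g(a[2]),g(a[3]),float(a[4]) if len(a)>4 else 4)
    ~~~~^^^^^^^^^^^^^^^^^^^^^^^^^^^^^^^^^^^^^^^^^^^^^^^^^^^^^
  File "shot.py", line 8, in shot
    st=env.observe(); print(st["clock"],st["eef_pos"].round(1),st["orientation"].round(2),st["grip_width"].round(1),st["force"].round(1),st["joint_positions"].round(1))
                                                                                          ^^^^^^^^^^^^^^^^^^^^^^
AttributeError: 'float' object has no attribute 'round'
```

View pics/scene1.png

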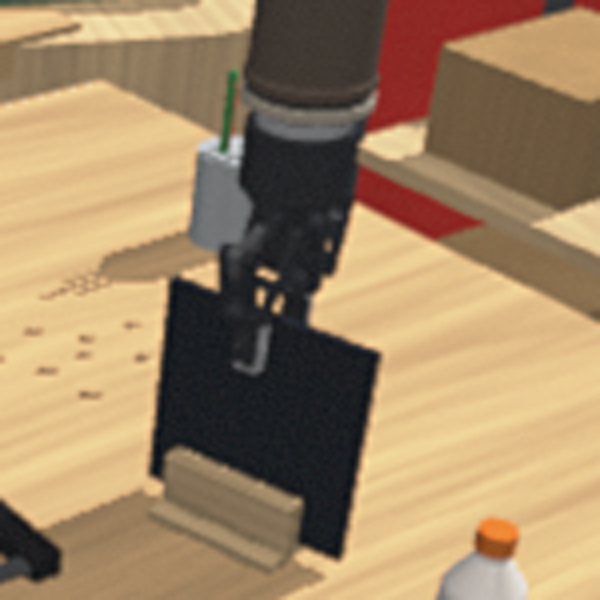

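The fingers straddle the board's top edge near its middle (about (255,350) in the crop). Closing.

```bash
sed -i 's/st\["grip_width"\].round(1)/round(float(st["grip_width"]),1)/' shot.py
```

{"op": "move_arm", "data": {"series": [[[0,0,0,0],[0,0,0,0],[0,0,0,0],[0,0,0,0],[0,0,0,0],[0,0,0,0],[0,0,0,0],[0,0,0,0]]], "claw": 0}}

```text
clock: 3.65
eef_pos: [434.0, 353.4, 142.7]
orientation: [-180.0, 0.0, -165.6]
force: [-0.3, -2.3, 5.7]
grip_width: 8.4
```

{"op": "move_arm", "data": {"series": [[[0,0,-0.01,0],[0,0,-0.03,0],[0,0,-0.06,0],[0,0,-0.09,0],[0,0,-0.115,0],[0,0,-0.125,0],[0,0,-0.125,0]]]}}

```text
clock: 4.35
eef_pos: [433.9, 354.3, 268.4]
orientation: [179.9, 0.1, -165.6]
force: [1.1, 0.4, -2.0]
grip_width: 8.4
```

```bash
python3 go.py 433.5 353.8 267 194.4 661.2 104.2 267 173.4;python3 shot.py 2 140,130,300,290 350,20,510,180
```

```text
[-0.1585 -0.2984 -0.    ] 21.0
4.45 [433.  353.4 266. ] [-1.7996e+02 -7.0000e-02 -1.6560e+02] 8.2 [ 0.7 -0.1 -2.7] [-44.7  17.3   0.   96.5  -0.   66.3  59.7]
```

View pics/scene2.png

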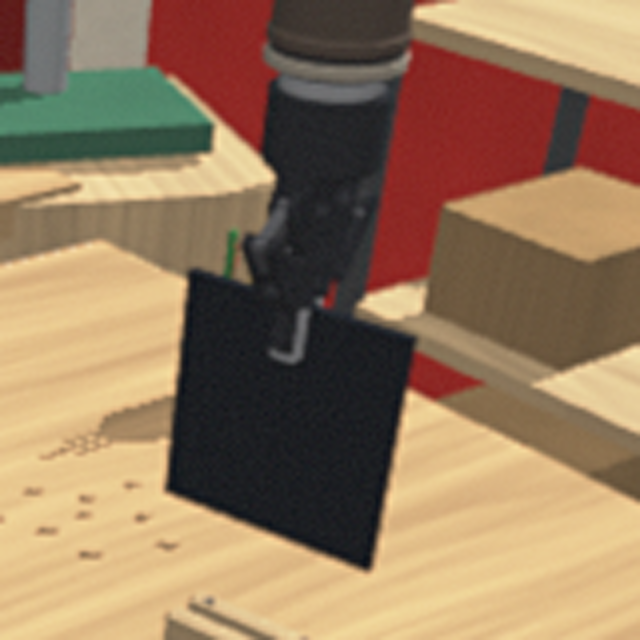

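{"op": "move_arm", "data": {"series": [[[-0.008,-0.015,0,1],[-0.024,-0.045,0,3.2],[-0.043,-0.081,0,5.7],[-0.062,-0.117,0,8.2],[-0.081,-0.153,0,10.7],[-0.1,-0.189,0,13.2],[-0.119,-0.225,0,15.7],[-0.138,-0.261,0,18.2],[-0.152,-0.286,0,20.1],[-0.1585,-0.2984,0,21],[-0.1585,-0.2984,0,21],[-0.1585,-0.2984,0,21]]]}}

```text
clock: 5.65
eef_pos: [660.4, 104.8, 266.1]
orientation: [180.0, -0.1, 173.4]
force: [0.2, 0.8, -1.3]
grip_width: 7.9
```

```bash
python3 shot.py 3 220,60,400,220 330,90,500,300 3.5
```

```text
5.75 [660.3 106.  266.7] [ 1.7995e+02 -6.0000e-02  1.7355e+02] 8.6 [-0.   0.1 -1.4] [-20.7  27.8  11.1  81.   -5.5  71.8  74.5]
```

View pics/scene3.png

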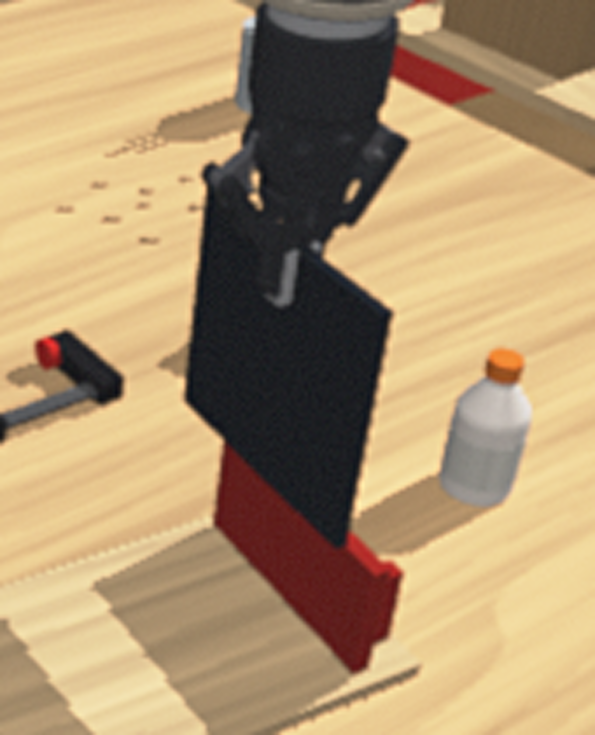

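View pics/top3.png

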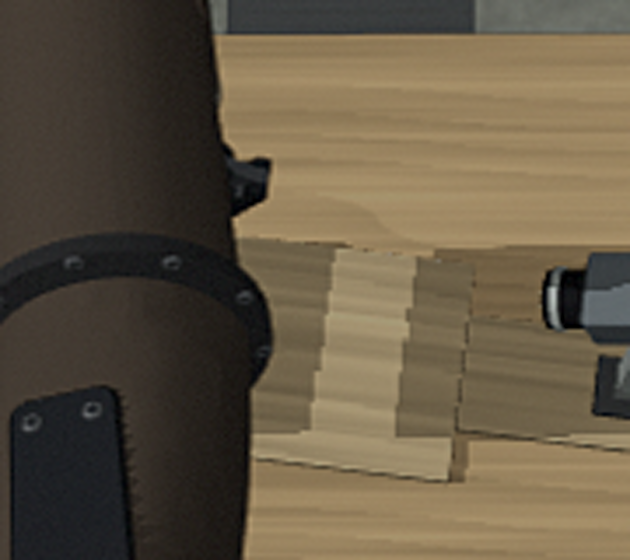

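```bash
cat > ov.py <<'E'
from fit import *
import sys
def ov(npz,c,s,items,out):
    f,K,T=load(npz); im=cv2.resize(f[c[1]:c[3],c[0]:c[2],::-1],None,fx=s,fy=s,interpolation=cv2.INTER_CUBIC)
    for p,t,R,col in items: wire(im,p,R,np.array(t),K,T,s,np.array(c[:2]),col)
    cv2.imwrite(out,im)
rz=lambda y: Rn.from_euler('z',y,degrees=True).as_matrix()
E
python3 - <<'E'
from ov import *
ov("scene3.npz",(330,90,500,300),3.5,[(BOARD,(660.4,105.3,219.5),rz(173.4),(0,255,255)),(REST,(665,137.5,102),rz(83.4),(0,255,0))],"pics/o3.png")
E
```

```text
(no output)
```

View pics/o3.png

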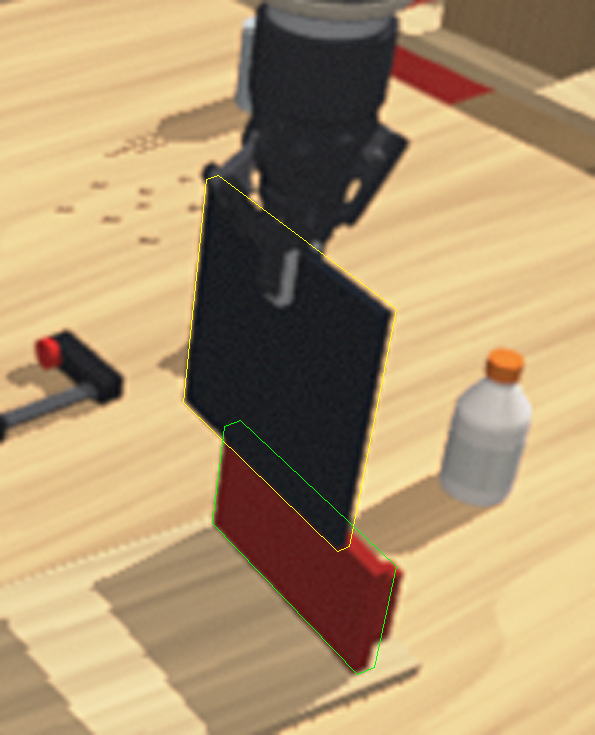

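{"op": "move_arm", "data": {"series": [[[0,0,0.015,0],[0,0,0.045,0],[0,0,0.08,0],[0,0,0.105,0],[0,0,0.115,0],[0,0,0.119,0],[0,0,0.121,0],[0,0,0.1225,0],[0,0,0.1225,0],[0,0,0.1225,0]]]}}

```text
clock: 6.75
eef_pos: [661.6, 104.2, 145.4]
orientation: [180.0, 0.1, 173.4]
force: [0.7, 0.7, -1.4]
grip_width: 8.2
```

```bash
python3 shot.py 4 - 330,90,500,300 3.5;python3 - <<'E'
from ov import *
ov("scene4.npz",(330,130,500,300),3.5,[(BOARD,(660.8,104.8,97),rz(173.4),(0,255,255)),(REST,(665,137.5,102),rz(83.4),(0,255,0))],"pics/o4.png")
E
```

```text
6.8 [661.5 104.2 145.2] [1.7997e+02 6.0000e-02 1.7339e+02] 8.2 [ 0.  -0.5 -2.1] [-19.9  33.3  10.   89.6  -6.5  57.6  75.3]
```

View pics/o4.png

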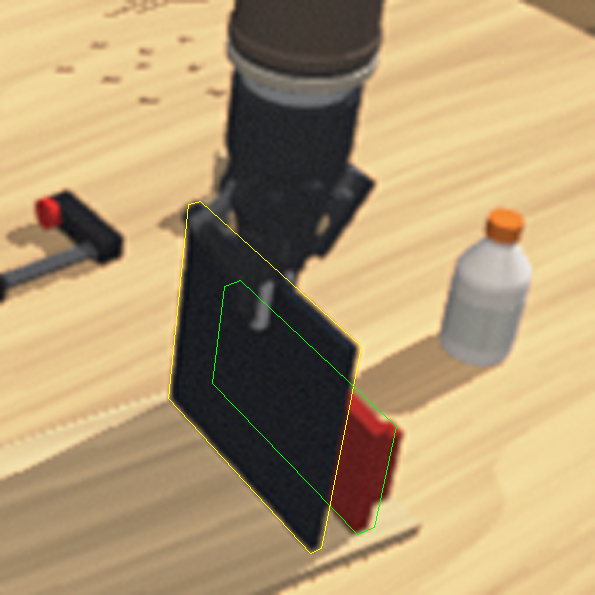

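{"op": "move_arm", "data": {"series": [[[0,0,0.0005,0],[0,0,0.001,0],[0,0,0.0015,0],[0,0,0.0015,0],[0,0,0.0015,0]]]}}

```text
clock: 7.3
eef_pos: [661.5, 104.3, 144.7]
orientation: [180.0, 0.1, 173.4]
force: [-4.1, -0.8, 11.1]
grip_width: 8.2
```

{"op": "move_arm", "data": {"series": [[[0,0,-0.0007,0],[0,0,-0.0007,0],[0,0,-0.0007,0],[0,0,-0.0007,0]]]}}

```text
clock: 7.7
eef_pos: [661.5, 104.2, 144.7]
orientation: [180.0, 0.1, 173.4]
force: [-2.7, 0.0, 7.2]
grip_width: 8.6
```

{"op": "move_arm", "data": {"series": [[[0,0,0,0],[0,0,0,0],[0,0,0,0],[0,0,0,0]]], "claw": 0.02}}

```text
clock: 8.1
eef_pos: [661.2, 104.2, 143.5]
orientation: [-180.0, -0.0, 173.4]
force: [-0.7, 0.4, 0.2]
grip_width: 19.8
```

{"op": "move_arm", "data": {"series": [[[0,0.002,0,0],[0,0.004,0,0],[0,0.006,0,0],[0,0.008,0,0],[0,0.01,0,0],[0,0.012,0,0],[0,0.014,0,0],[0,0.016,0,0],[0,0.018,0,0],[0,0.018,0,0]]]}}

```text
clock: 9.1
eef_pos: [663.3, 122.6, 143.7]
orientation: [180.0, 0.0, 173.4]
force: [-0.1, 0.1, -1.0]
grip_width: 20.2
```

```bash
python3 shot.py 5 - 330,130,500,300 3.5
```

```text
9.15 [663.2 122.3 143.7] [180.    -0.   173.42] 19.5 [ 0.9 -0.8 -0.7] [-21.3  33.8   9.9  88.9  -6.5  57.9  73.9]
```

View pics/scene5.png

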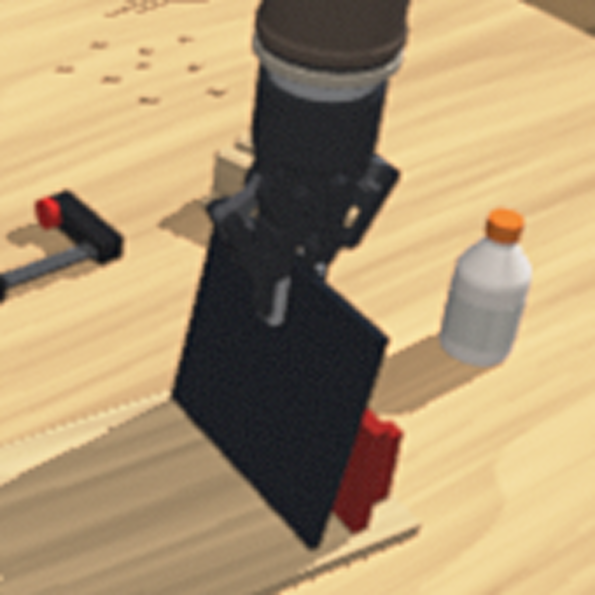

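{"op": "move_arm", "data": {"series": [[[0,0.002,0,0],[0,0.004,0,0],[0,0.006,0,0],[0,0.008,0,0],[0,0.01,0,0],[0,0.012,0,0],[0,0.014,0,0],[0,0.016,0,0],[0,0.018,0,0],[0,0.02,0,0],[0,0.022,0,0],[0,0.022,0,0]]], "claw": 0.024}}

```text
clock: 10.35
eef_pos: [665.8, 144.3, 143.7]
orientation: [180.0, 0.0, 173.4]
force: [0.5, 0.5, 0.2]
grip_width: 24.0
```

{"op": "move_arm", "data": {"series": [[[0,0.002,0,0],[0,0.003,0,0],[0,0.004,0,0],[0,0.005,0,0],[0,0.006,0,0],[0,0.007,0,0],[0,0.007,0,0]]], "claw": 0.04}}

```text
clock: 11.05
eef_pos: [666.6, 151.1, 143.7]
orientation: [180.0, -0.0, 173.4]
force: [0.5, -0.3, 0.4]
grip_width: 39.9
```

```bash
python3 shot.py 6 - 330,130,500,300 3.5
```

```text
11.1 [666.6 151.  143.7] [180.    0.  173.4] 40.3 [0.6 0.2 0.5] [-23.4  34.6   9.9  87.4  -6.6  58.6  71.6]
```

View pics/scene6.png

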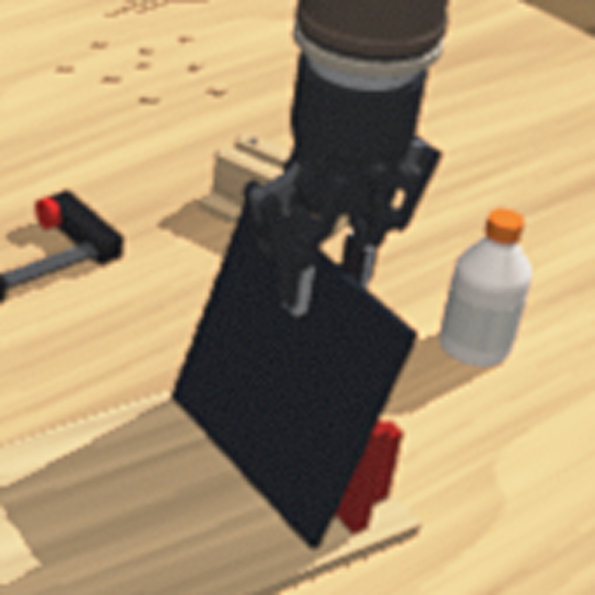

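{"op": "move_arm", "data": {"series": [[[0,0,-0.005,0],[0,0,-0.012,0],[0,0,-0.022,0],[0,0,-0.035,0],[0,0,-0.05,0],[0,0,-0.07,0],[0,0,-0.1,0],[0,0,-0.14,0],[0,0,-0.18,0],[0,0,-0.18,0]]]}}

```text
clock: 12.1
eef_pos: [669.0, 151.1, 331.9]
orientation: [179.7, 0.6, 173.4]
force: [0.6, -0.3, 0.4]
grip_width: 40.1
```

```bash
python3 shot.py 7 - 330,130,500,300 3.5;python3 - <<'E'
from ov import *
u=np.array([np.cos(np.radians(83.4)),np.sin(np.radians(83.4)),0]);z=np.array([0,0,1.])
its=[]
for th,c in((18,(0,255,255)),):
    t=np.radians(th); R=np.c_[[-u[1],u[0],0],0*u,0*u]
    bz=np.cos(t)*z+np.sin(t)*u; bx=np.array([-u[1],u[0],0]); by=np.cross(bz,bx)
    R=np.c_[bx,by,bz]
    # back face passes thru rest_top
    n=np.cos(t)*u-np.sin(t)*z
    s=(90)/np.cos(t)  # along from foot
    foot=np.array([665,137.5,102])-s*bz
    c0=foot+85*bz-4.5*n
    c0[2]+= 4.5*np.sin(t)*0
    print(c0); its.append((BOARD,c0,R,c))
ov("scene7.npz",(330,130,500,300),3.5,its,"pics/o7.png")
E
```

```text
12.15 [668.1 151.  328.6] [179.83   0.39 173.38] 39.9 [ 1.3  0.3 -0.5] [-24.2  27.6  11.7  72.8  -5.5  79.7  70.5]
[664.16600656 130.2920053   94.23038036]
```

View pics/o7.png

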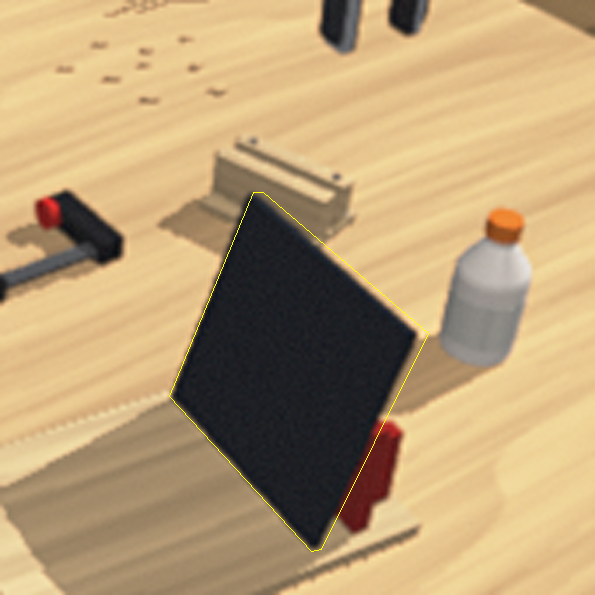

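```bash
cat > pullfit.py <<'E'
import fit
from fit import *
tf,tK,tT=load("top0.npz"); sf,sK,sT=load("scene0.npz")
m=lambda n,t: np.load(f"m_{n}_{t}.npy").astype(float)
b=np.linspace(0,2*np.pi,25)
bar=np.array([[sx*65+17*np.cos(t),y,-19+17*np.sin(t)] for sx in(-1,1) for t in b for y in(-9,9)])
P2=[bar,hump]
if __name__=="__main__":
    for V in ([(m("top","pull"),tK,tT)],[(m("scene","pull"),sK,sT)],[(m("top","pull"),tK,tT),(m("scene","pull"),sK,sT)]):
        print(fit.fit(P2,V,(428,-355,9),z=46))
    from ov import *
    for n,c in(("top",(410,190,490,280)),("scene",(140,235,220,325))):
        ov(n+"0.npz",c,5,[(P2,(428,-355,46),rz(9),(0,255,0))],f"pics/q_{n}.png")
    a_=cv2.imread("pics/q_top.png");b_=cv2.imread("pics/q_scene.png");cv2.imwrite("pics/q.png",np.hstack([a_,b_]))
    M=np.hstack([cv2.resize(m(n,"pull")[c[1]:c[3],c[0]:c[2]]*255,None,fx=5,fy=5,interpolation=0) for n,c in(("top",(410,190,490,280)),("scene",(140,235,220,325)))])
    cv2.imwrite("pics/qm.png",M)
E
python3 pullfit.py
```

```text
Traceback (most recent call last):
  File "pullfit.py", line 10, in <module>
    print(fit.fit(P2,V,(428,-355,9),z=46))
          ^^^^^^^
AttributeError: 'function' object has no attribute 'fit'
```

```bash
sed -i 's/fit\.fit(/fit(/; s/^import fit$//' pullfit.py; python3 pullfit.py
```

```text
(array([ 432.15441228, -355.29852019,    7.85451969]), np.float64(0.3257686951940085))
(array([ 430.54904939, -353.46711649,    7.57755975]), np.float64(0.14586759434956778))
(array([ 430.72395756, -354.11348424,    7.92968557]), np.float64(0.4818077696478051))[ WARN:0@1.868] global loadsave.cpp:1063 imwrite_ Unsupported depth image for selected encoder is fallbacked to CV_8U.
```

View pics/q.png

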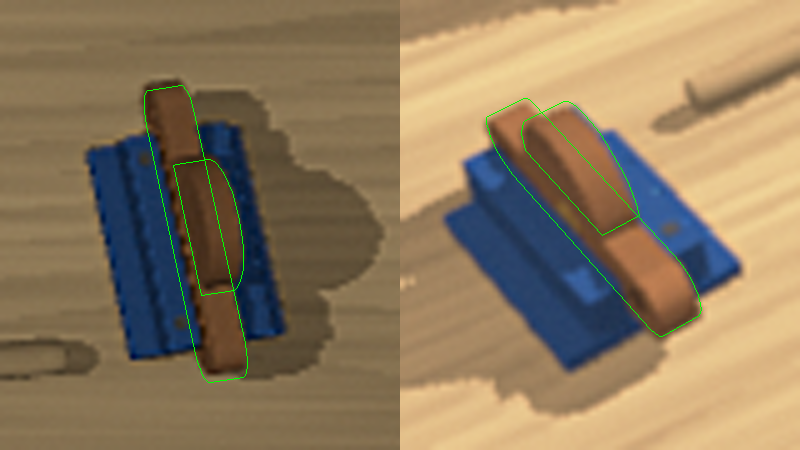

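View pics/qm.png

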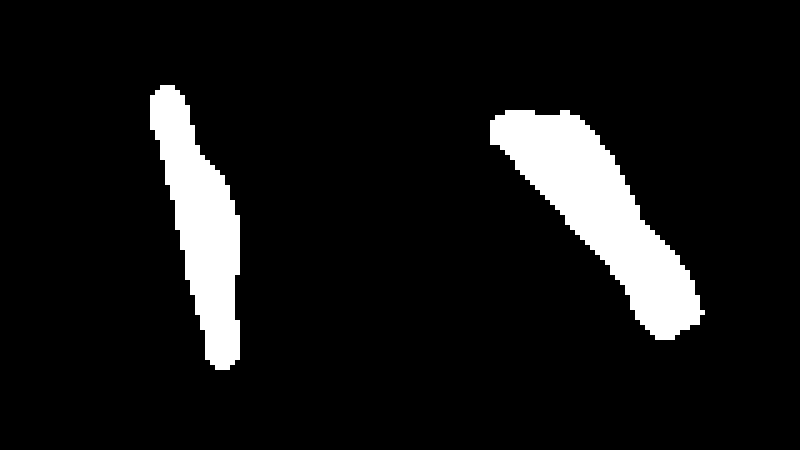

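```bash
python3 go.py 666.6 150.9 323.7 173.4 430.7 -354 323.7 98.5;python3 shot.py 8 - 330,130,500,300 3.5
```

```text
[ 0.1763 -0.5287 -0.    ] 74.9
12.2 [667.1 150.8 326. ] [179.92   0.18 173.39] 39.7 [-0.7  0.6  0.3] [-24.2  27.7  11.6  73.   -5.5  79.6  70.5]
```

{"op": "move_arm", "data": {"series": [[[0.0088,-0.0264,0,3.7],[0.0247,-0.074,0,10.5],[0.04,-0.12,0,17],[0.0555,-0.1665,0,23.6],[0.071,-0.213,0,30.2],[0.0865,-0.2594,0,36.8],[0.102,-0.306,0,43.4],[0.1175,-0.3525,0,50],[0.133,-0.399,0,56.6],[0.1485,-0.4455,0,63.2],[0.164,-0.492,0,69.7],[0.1763,-0.5287,0,74.9]]], "claw": 0.0854}}

```text
clock: 13.4
eef_pos: [428.2, -356.2, 323.2]
orientation: [-179.9, -0.0, 98.1]
force: [0.1, -0.5, 0.3]
grip_width: 85.7
```

{"op": "move_arm", "data": {"series": [[[0,0,0,0],[0,0,0,0],[0,0,0,0]]]}}

```text
clock: 13.7
eef_pos: [431.3, -352.6, 323.1]
orientation: [-180.0, -0.1, 98.6]
force: [0.1, 0.1, -0.2]
grip_width: 85.7
```

```bash
python3 shot.py 9 - 140,135,340,325 4
```

```text
13.75 [ 431.5 -352.4  323.2] [-1.7998e+02 -7.0000e-02  9.8680e+01] 85.6 [ 0.6  0.4 -0.6] [  5.9  16.2  37.   93.6 -10.1  73.6  53.3]
```

View pics/scene9.png

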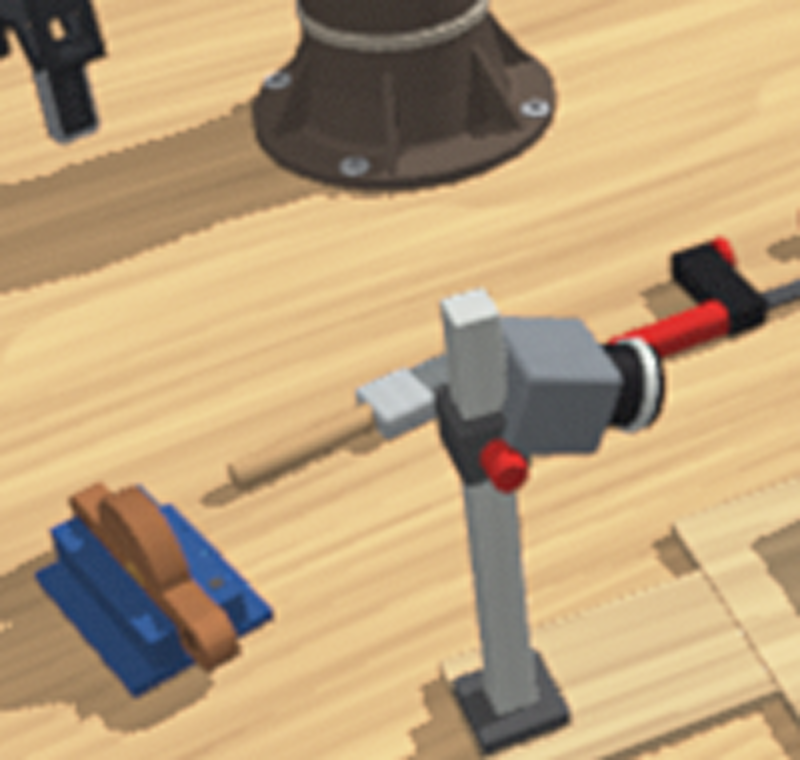

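{"op": "move_arm", "data": {"series": [[[0,0,0.04,0],[0,0,0.09,0],[0,0,0.14,0],[0,0,0.19,0],[0,0,0.21,0],[0,0,0.21,0],[0,0,0.21,0]]]}}

```text
clock: 14.45
eef_pos: [431.5, -353.5, 114.2]
orientation: [180.0, -0.0, 98.6]
force: [0.2, -0.9, 0.9]
grip_width: 85.6
```

```bash
python3 shot.py 10 390,170,490,290 130,180,250,330 5
```

```text
14.55 [ 432.  -354.4  115.4] [1.7987e+02 1.0000e-01 9.8560e+01] 85.3 [ 0.6 -0.4 -0.7] [ 11.3  28.2  31.6 109.2 -19.6  47.8  61.7]
```

View pics/scene10.png

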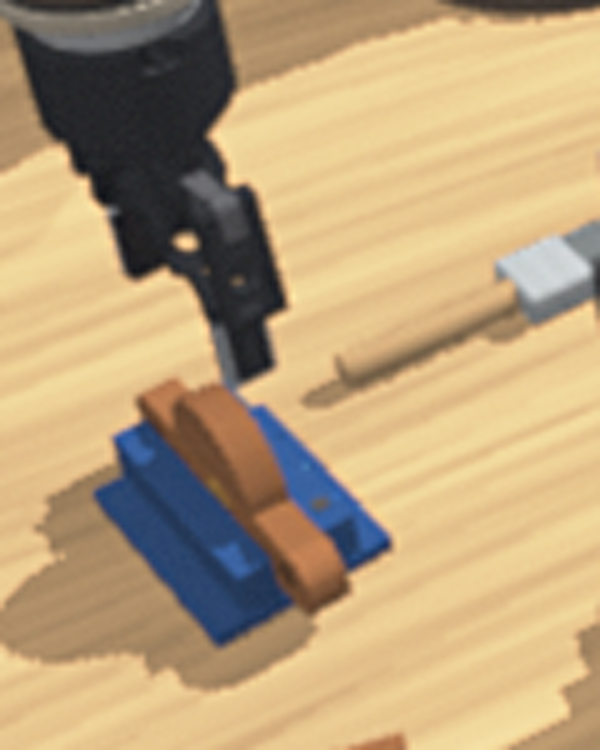

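View pics/top10.png

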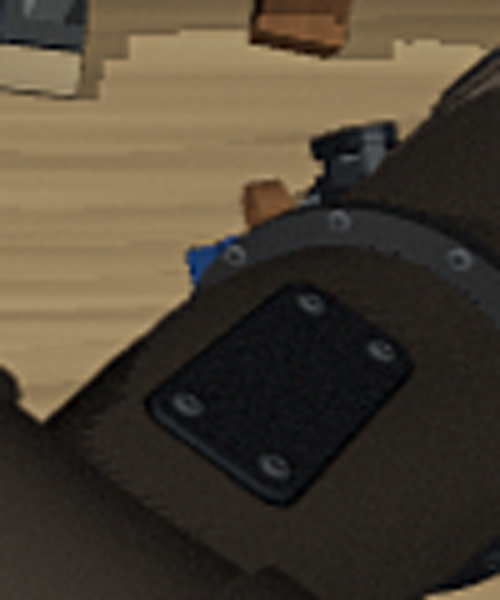

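```bash
python3 - <<'E'
from fit import *
f,K,T=load("scene10.npz")
x=np.array([np.cos(np.radians(8.5)),np.sin(np.radians(8.5)),0])
c=np.array([432,-354.4,115.4])
for s in(-1,1): print(s,(proj([c+s*42.7*x+[0,0,13],c+s*50*x+[0,0,13],c+s*60*x+[0,0,60]],K,T)-[130,180])*5)
print(-T[:3,:3].T@T[:3,3])
E
```

```text
-1 [[150.62794645 272.85387161]
 [143.07287856 264.84526933]
 [108.73615079 169.38566907]]
1 [[244.26738838 372.1145347 ]
 [252.74988898 381.10624393]
 [242.66510633 306.61076475]]
[1204.75483554 -477.89027186  756.37084623]
```

{"op": "move_arm", "data": {"series": [[[0,0,0.02,0],[0,0,0.04,0],[0,0,0.055,0],[0,0,0.065,0],[0,0,0.072,0],[0,0,0.072,0],[0,0,0.072,0],[0,0,0.072,0]]]}}

```text
clock: 15.35
eef_pos: [431.1, -354.4, 42.4]
orientation: [179.9, 0.0, 98.5]
force: [0.0, 0.4, -0.7]
grip_width: 85.2
```

```bash
python3 shot.py 11 - 130,200,250,330 5
```

```text
15.4 [ 431.1 -354.3   42.3] [1.7995e+02 4.0000e-02 9.8500e+01] 85.5 [-0.5 -0.2  0.1] [ 14.5  34.   27.6 112.2 -24.1  39.4  65.5]
```

View pics/scene11.png

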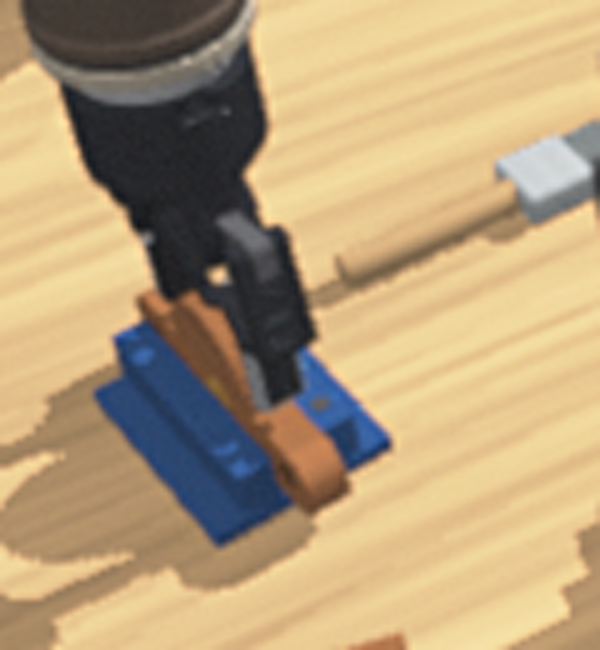

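{"op": "move_arm", "data": {"series": [[[0,0,0.0035,0],[0,0,0.0035,0],[0,0,0.0035,0]]]}}

```text
clock: 15.7
eef_pos: [430.6, -354.0, 38.1]
orientation: [-180.0, -0.0, 98.5]
force: [0.8, 0.8, 0.9]
grip_width: 85.7
```

{"op": "move_arm", "data": {"series": [[[0,0,0,0],[0,0,0,0],[0,0,0,0],[0,0,0,0],[0,0,0,0],[0,0,0,0]]], "claw": 0.06}}

```text
clock: 16.3
eef_pos: [430.8, -354.1, 39.0]
orientation: [180.0, -0.0, 98.5]
force: [-1.2, 2.4, 11.3]
grip_width: 69.3
```

```bash
python3 shot.py 12 - 130,200,250,330 5
```

```text
16.35 [ 430.8 -354.2   39. ] [179.96  -0.    98.49] 69.5 [-2.4  3.1 10.5] [ 14.7  34.3  27.3 112.3 -24.3  39.   65.7]
```

View pics/scene12.png

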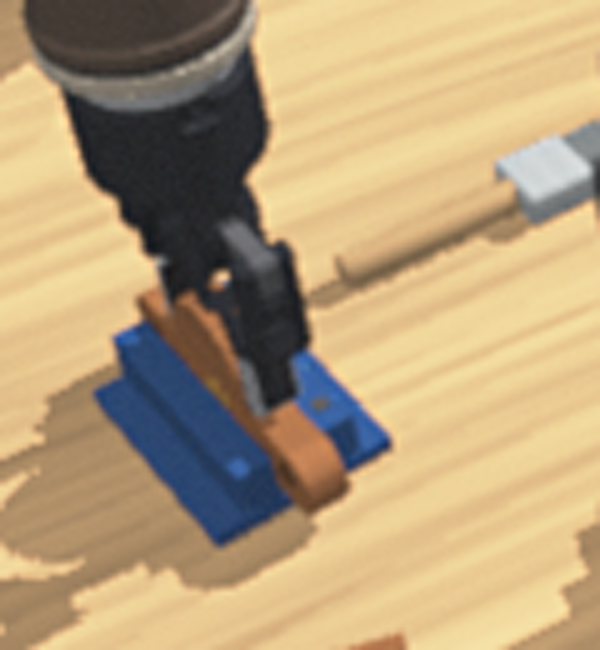

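{"op": "move_arm", "data": {"series": [[[0,0,0,0],[0,0,-0.002,0],[0,0,-0.005,0],[0,0,-0.009,0],[0,0,-0.013,0],[0,0,-0.015,0],[0,0,-0.015,0],[0,0,-0.015,0]]], "claw": 0.03}}

```text
clock: 17.15
eef_pos: [430.7, -354.0, 53.2]
orientation: [180.0, -0.0, 98.5]
force: [0.6, -0.2, -1.4]
grip_width: 68.9
```

```bash
python3 shot.py 13 - 130,200,250,330 5
```

```text
17.2 [ 430.6 -354.    53.1] [-1.7999e+02 -1.0000e-02  9.8500e+01] 68.8 [-1.3  0.7 -1.6] [ 14.   33.1  28.3 111.9 -23.4  40.7  64.9]
```

View pics/scene13.png

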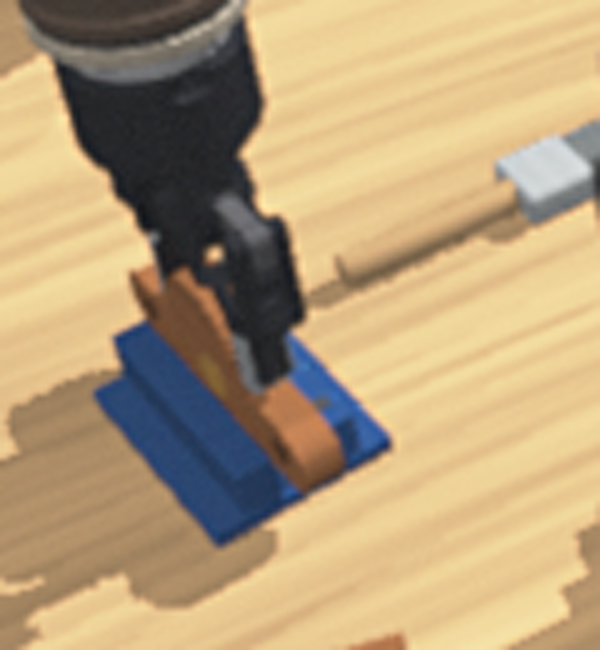

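{"op": "move_arm", "data": {"series": [[[0.002,0,0,0],[0.004,0,0,0],[0.006,0,0,0],[0.008,0,0,0],[0.01,0,0,0],[0.012,0,0,0],[0.014,0,0,0],[0.014,0,0,0],[0.014,0,0,0]]]}}

```text
clock: 18.1
eef_pos: [429.3, -344.2, 54.4]
orientation: [179.9, 0.4, 98.3]
force: [-1.1, -10.4, -1.0]
grip_width: 69.1
```

```bash
python3 shot.py 14 - 130,200,250,330 5
```

```text
18.15 [ 429.3 -344.2   54.4] [179.87   0.38  98.32] 69.1 [ -0.1 -10.2  -0.3] [ 12.7  32.4  28.5 113.2 -23.3  39.7  64. ]
```

View pics/scene14.png

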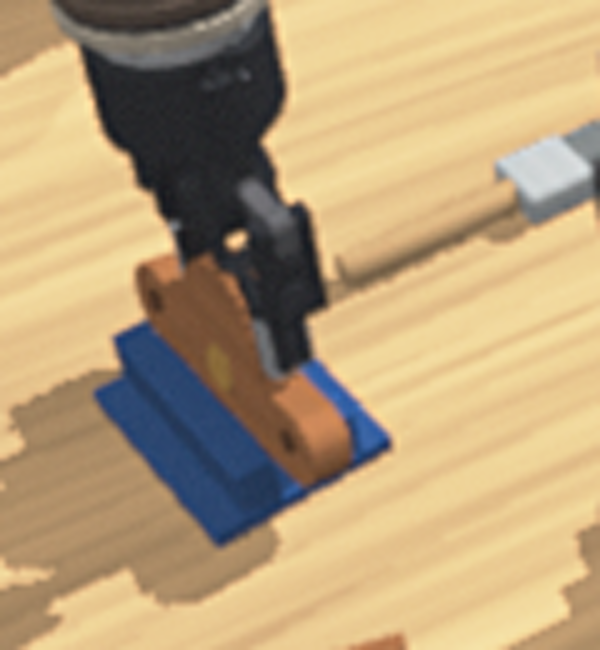

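{"op": "move_arm", "data": {"series": [[[0.002,0,0,0],[0.004,0,0,0],[0.005,0,0,0],[0.005,0,0,0],[0.005,0,0,0]]]}}

```text
clock: 18.65
eef_pos: [428.4, -338.7, 54.3]
orientation: [179.9, 0.3, 98.4]
force: [-0.5, -9.2, 1.2]
grip_width: 68.5
```

```bash
python3 shot.py 15 - 130,200,250,330 5
```

```text
18.7 [ 428.5 -338.7   54.3] [179.9    0.34  98.43] 68.6 [-0.5 -9.2  2. ] [ 12.3  32.1  28.5 113.7 -23.3  39.5  63.7]
```

View pics/scene15.png

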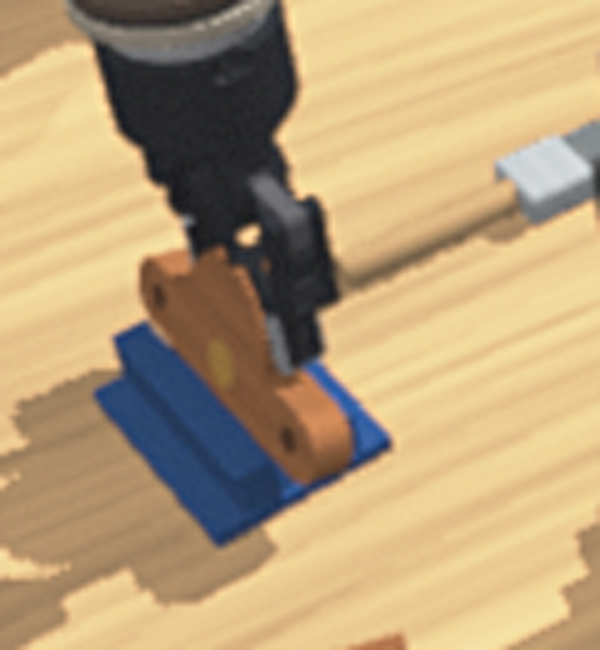

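```bash
cat > tilt.py <<'E'
from ov import *
from pullfit import P2
def pose(tcp,yaw,th,gz=9.7,dz=7.,dx=0,dy=0):
    # pull pose from tcp: grip axis height above centre gz, centre at tcp+dz upright
    Rz=rz(yaw); R=Rz@Rn.from_euler('x',-th,degrees=True).as_matrix()
    g=np.array(tcp,float)+Rz@np.array([dx,dy,0])+np.array([0,0,dz+gz]); return g-R@np.array([0,0,gz]),R
E
python3 - <<'E'
from tilt import *
c=(130,200,250,330)
ims=[]
for th in (16,24):
    t,R=pose((428.5,-338.7,54.3),8.5,th)
    ov("scene15.npz",c,4,[(P2,t,R,(0,255,0))],"pics/x.png"); ims.append(cv2.imread("pics/x.png")[150:,:400])
cv2.imwrite("pics/o15.png",np.hstack(ims))
E
```

```text
(no output)
```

View pics/o15.png

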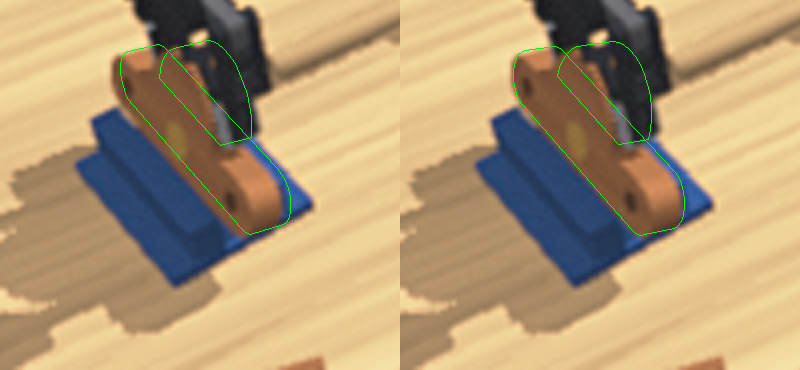

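{"op": "move_arm", "data": {"series": [[[-0.003,0,0,0],[-0.003,0,0,0],[-0.003,0,-0.003,0],[-0.003,0,-0.01,0],[-0.003,0,-0.03,0],[-0.003,0,-0.06,0],[-0.003,0,-0.08,0],[-0.003,0,-0.08,0],[-0.003,0,-0.08,0]]]}}

```text
clock: 19.6
eef_pos: [428.3, -337.3, 133.0]
orientation: [180.0, -0.1, 98.5]
force: [0.5, 0.3, -2.6]
grip_width: 68.7
```

```bash
python3 shot.py 16 - 130,150,250,280 5
python3 - <<'E'
from bench import imaging,masks_of
import numpy as np
p=imaging.capture("scene"); r=masks_of("pull",p); print([(d["confidence"],d["box"]) for d in r]); np.save("m16.npy",r[0]["region"])
E
```

```text
19.65 [ 428.  -337.1  132.4] [-1.7996e+02 -9.0000e-02  9.8530e+01] 67.9 [ 0.7 -0.4 -1.5] [  8.8  25.9  32.8 110.1 -18.2  49.3  59.6]
[(0.96, [174.5, 246.0, 43.2, 50.2]), (0.33, [415.2, 238.9, 67.5, 103.5])]
```

View pics/scene16.png

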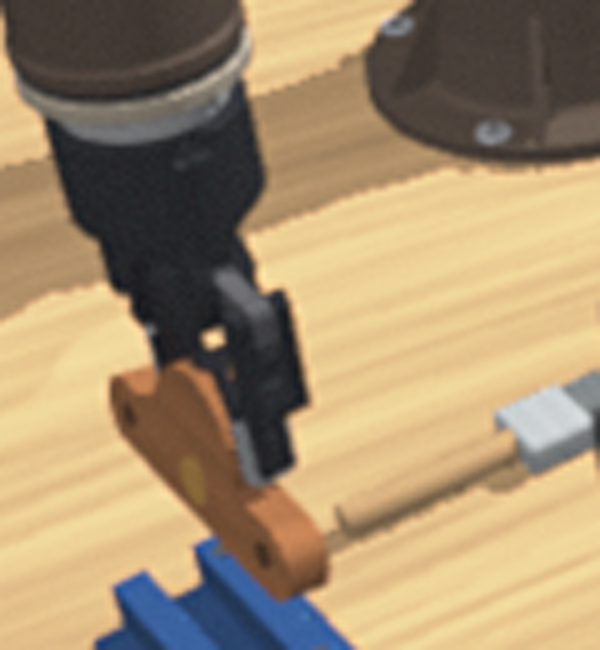

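```bash
cat > fitp.py <<'E'
from tilt import *
def fitpose(npz,mask,tcp,x0,yawfix=None,poly=None,reg=(4,4,6,20,3)):
    f,K,T=load(npz); hsv=cv2.cvtColor(f,cv2.COLOR_RGB2HSV)
    ign=((hsv[...,1]<90)&(hsv[...,2]<130)); ign=cv2.dilate(ign.astype(np.uint8),np.ones((3,3)))>0
    if poly is not None:
        pm=np.zeros(ign.shape,np.uint8); cv2.fillPoly(pm,[np.array(poly,np.int32)],1); ign|=pm>0
    ign&=~mask.astype(bool); w=~ign; m=mask.astype(float)
    def cost(p):
        dx,dy,dz,th,yw=p
        t,R=pose(tcp,yw,th,dz=dz,dx=dx,dy=dy)
        r=rend(P2,R,t,K,T); pr=(dx/5)**2+(dy/4)**2+((dz-7)/5)**2+((yw-x0[4])/3)**2
        return (np.abs(r-m)*w).sum()/m.sum()+0.003*pr
    s=np.array([x0]+[np.array(x0)+np.eye(5)[i]*[3,3,3,6,2][i] for i in range(5)])
    r=minimize(cost,x0,method='Nelder-Mead',options=dict(initial_simplex=s,xatol=.02,fatol=1e-6,maxiter=1200))
    return r.x,r.fun,cost
E
python3 - <<'E'
from fitp import *
m=np.load("m16.npy"); tcp=(428,-337.1,132.4)
for th in(12,20,28):
    x,f,c=fitpose("scene16.npz",m,tcp,(0,0,7,th,8.5)); print(x.round(2),f)
t,R=pose(tcp,x[4],x[3],dz=x[2],dx=x[0],dy=x[1])
ov("scene16.npz",(130,150,250,280),5,[(P2,t,R,(0,255,0))],"pics/o16.png")
im=cv2.imread("pics/o16.png");q=cv2.resize(m[150:280,130:250].astype(np.uint8)*255,None,fx=5,fy=5,interpolation=0)
im[...,2]=np.maximum(im[...,2],q//3)
K,T=load("scene16.npz")[1:]
for p in ([0,-9,0],[65,-9,-19],[-65,-9,-19]):
    uv=(proj([R@np.array(p)+t],K,T)[0]+.5-[130,150])*5; cv2.circle(im,tuple(uv.astype(int)),3,(255,255,0),-1)
cv2.imwrite("pics/o16.png",im)
E
```

```text
[ 0.25 -2.67  6.16 16.51  8.21] 0.043210777512198234
[ 2.11 -0.99  7.17 20.57  7.69] 0.04832174710934782
[ 2.92  1.4   6.74 25.5   6.93] 0.056248427949405495
```

View pics/o16.png

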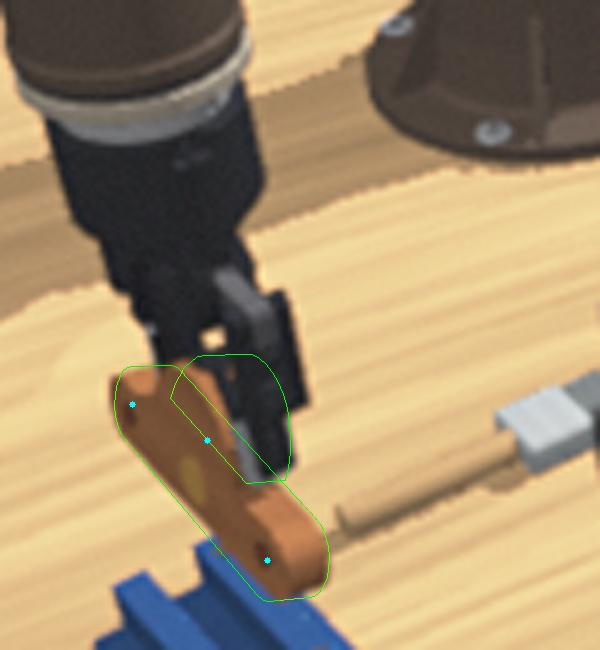

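```bash
python3 - <<'E'
from tilt import *
f,K,T=load("scene0.npz"); R=rz(8.2);t=np.array([430.7,-354.2,46])
for z in(0,-5,-10,-19): print(z,(proj([R@np.array([0,-9,z])+t],K,T)[0]-[140,240])*6)
E
```

```text
0 [197.15674433 201.07750315]
-5 [199.81176929 210.66148872]
-10 [202.45086844 220.18798602]
-19 [207.16156878 237.19245293]
```

```bash
cat > fit6.py <<'E'
from tilt import *
def pose6(tcp,p):
    dx,dy,dz,th,yw,ro=p[:6]
    Rz=rz(yw); R=Rz@Rn.from_euler('x',-th,degrees=True).as_matrix()@Rn.from_euler('y',ro,degrees=True).as_matrix()
    g=np.array(tcp,float)+Rz@np.array([dx,dy,0])+np.array([0,0,dz+9.7]); return g-R@np.array([0,0,9.7]),R
def feats(s): return np.array([[0,-9,-19],[s,-9,-19],[-s,-9,-19]])
def fit6(views,tcp,x0,wp=0.004,wf=0.02):
    pre=[]
    for npz,mask,poly,fts in views:
        f,K,T=load(npz); hsv=cv2.cvtColor(f,cv2.COLOR_RGB2HSV)
        ign=((hsv[...,1]<90)&(hsv[...,2]<130)); ign=cv2.dilate(ign.astype(np.uint8),np.ones((3,3)))>0
        if poly is not None:
            pm=np.zeros(ign.shape,np.uint8); cv2.fillPoly(pm,[np.array(poly,np.int32)],1); ign|=pm>0
        w=~ign; pre.append((K,T,mask.astype(float),w,fts))
    def cost(p):
        t,R=pose6(tcp,p); c=wp*((p[0]/4)**2+(p[1]/4)**2+((p[2]-7)/4)**2+((p[4]-x0[4])/4)**2)
        for K,T,m,w,fts in pre:
            r=rend(P2,R,t,K,T); c+=(np.abs(r-m)*w).sum()/(m*w).sum()
            if fts is not None: c+=wf*((proj(feats(p[6])@R.T+t,K,T)-fts)**2).sum()
        return c
    best=None
    for th in(12,20,28):
        x=np.array(x0,float); x[3]=th
        for _ in range(2):
            s=np.array([x]+[x+np.eye(7)[i]*[3,3,3,5,3,5,4][i] for i in range(7)])
            r=minimize(cost,x,method='Nelder-Mead',options=dict(initial_simplex=s,xatol=.02,fatol=1e-6,maxiter=1500)); x=r.x
        print(r.x.round(2),round(r.fun,4))
        if best is None or r.fun<best.fun: best=r
    return best.x
def draw(npz,c,s,tcp,x,out,spt=True):
    t,R=pose6(tcp,x); ov(npz,c,s,[(P2,t,R,(0,255,0))],out); im=cv2.imread(out); _,K,T=load(npz)
    for uv in (proj(feats(x[6])@R.T+t,K,T)+.5-np.array(c[:2]))*s: cv2.circle(im,tuple(uv.astype(int)),3,(255,255,0),-1)
    cv2.imwrite(out,im); return t,R
E
python3 - <<'E'
from fit6 import *
m=np.load("m16.npy"); tcp=(428,-337.1,132.4)
fts=np.array([[194,481],[264,552],[124,412]])/5+[130,150]-.5
poly=[[165,218],[176,220],[182,240],[192,246],[200,200],[160,200]]
x=fit6([("scene16.npz",m,poly,fts)],tcp,(0,0,7,20,8.5,0,60))
t,R=draw("scene16.npz",(130,150,250,280),5,tcp,x,"pics/o16.png"); print(t,R.round(3))
E
```

```text
[-0.7  -3.35  7.93 16.07  8.7  -0.59 62.36] 0.0732
[ 0.4  -1.89  7.56 19.77  8.35 -0.6  62.29] 0.082
[ 1.05 -0.26  6.87 24.56  8.12 -1.17 63.1 ] 0.0997
[ 428.32329027 -343.15479295  140.71043716] [[ 0.988 -0.145 -0.052]
 [ 0.154  0.95   0.272]
 [ 0.01  -0.277  0.961]]
```

View pics/o16.png

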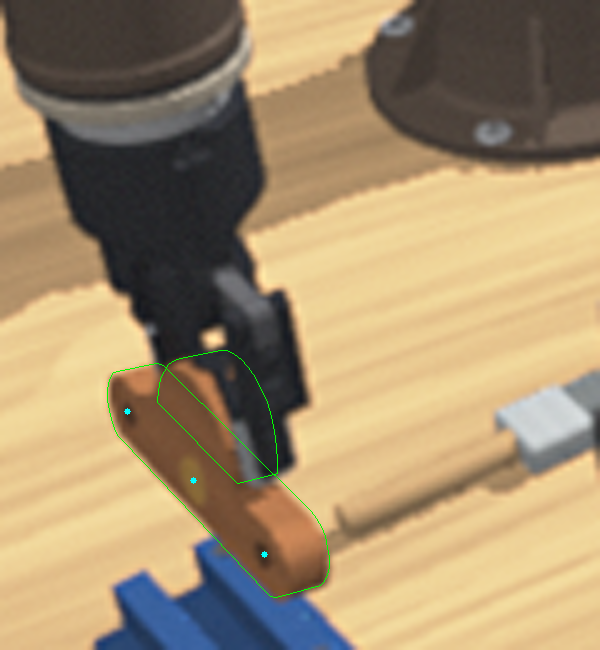

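```bash
python3 go.py 428.3 -338.2 133.2 98.5 440 -8 170 83.4; python3 go.py 440 -8 170 83.4 647.1 -7.5 153 83.4
```

```text
[ 0.3248  0.0604 -0.0368] 15.1
[0.0243 0.2057 0.017 ] -0.0
```

{"op": "move_arm", "data": {"series": [[[0.01,0.002,-0.008,0.5],[0.035,0.006,-0.02,2],[0.068,0.0125,-0.034,3.5],[0.104,0.019,-0.0368,5],[0.14,0.026,-0.0368,6.5],[0.176,0.033,-0.0368,8.2],[0.212,0.039,-0.0368,10],[0.248,0.046,-0.0368,11.5],[0.283,0.0525,-0.0368,13],[0.308,0.057,-0.0368,14.3],[0.32,0.0595,-0.0368,15.1],[0.3248,0.0604,-0.0368,15.1]]]}}

```text
clock: 20.95
eef_pos: [439.5, -6.5, 169.3]
orientation: [-179.9, 0.0, 83.5]
force: [0.4, -1.0, -2.0]
grip_width: 69.0
```

{"op": "move_arm", "data": {"series": [[[0.001,0.008,0,0],[0.0035,0.03,0,0],[0.007,0.06,0,0],[0.0105,0.09,0,0],[0.014,0.12,0,0],[0.0175,0.148,0.005,0],[0.0205,0.172,0.01,0],[0.023,0.193,0.014,0],[0.024,0.202,0.016,0],[0.0243,0.2057,0.017,0],[0.0243,0.2057,0.017,0],[0.0243,0.2057,0.017,0]]]}}

```text
clock: 22.15
eef_pos: [646.5, -8.0, 153.1]
orientation: [-180.0, -0.0, 83.4]
force: [-0.2, 0.2, -2.5]
grip_width: 68.1
```

```bash
python3 shot.py 17 240,60,440,220 230,130,430,300 4
python3 - <<'E'
from bench import imaging,masks_of
import numpy as np
for n in("scene","top"):
    p=imaging.capture(n); r=masks_of("pull",p); print([(d["confidence"],d["box"]) for d in r]); 
    if r: np.save(f"m17_{n}.npy",r[0]["region"])
E
```

```text
22.25 [646.6  -7.6 153.4] [ 1.800e+02 -2.000e-02  8.339e+01] 68.1 [ 0.5  0.2 -1.1] [-24.4  33.2  31.5  94.  -19.7  58.4   6.8]
[]
[(0.5, [325.2, 159.8, 10.2, 38.4])]
```

View pics/scene17.png

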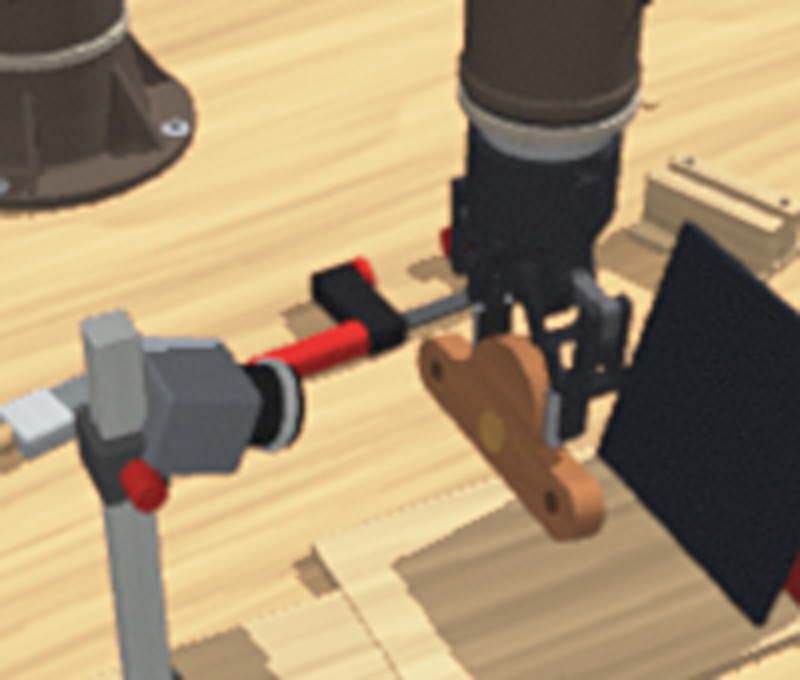

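View pics/top17.png

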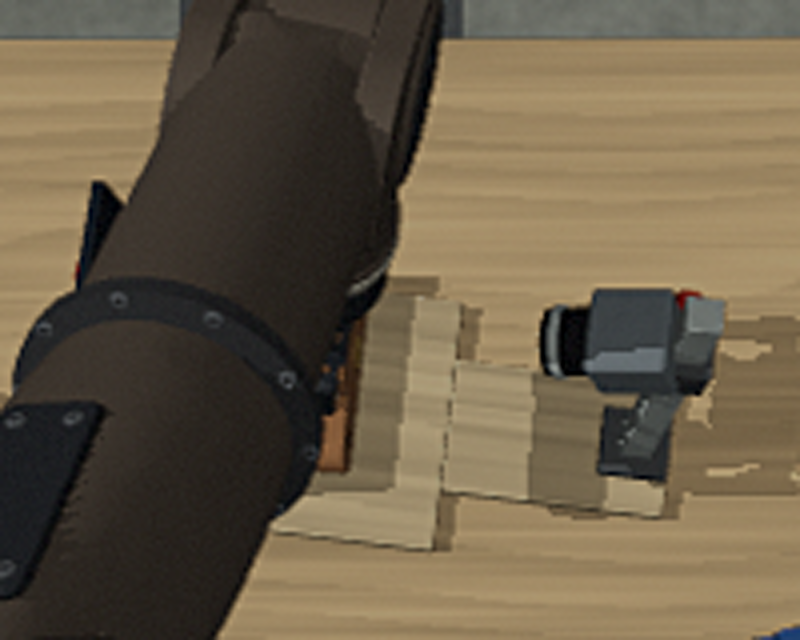

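```bash
python3 - <<'E'
from fit6 import *
f,K,T=load("scene17.npz"); hsv=cv2.cvtColor(f,cv2.COLOR_RGB2HSV)
roi=np.zeros((400,640),np.uint8); roi[208:268,332:384]=1
for q in((491,380),(436,371),(430,352),(570,480),(590,510),(640,480),(560,440)):
    r,c=int(130+q[1]/4),int(230+q[0]/4); print(q,hsv[r,c])
m=((hsv[...,0]<=14)&(hsv[...,1]>110)&(hsv[...,2]>45)).astype(np.uint8)*roi
m=cv2.morphologyEx(m,cv2.MORPH_CLOSE,np.ones((5,5)))
n,l,st,_=cv2.connectedComponentsWithStats(m); k=1+np.argmax(st[1:,4]); m=(l==k); print(st[k])
np.save("m17c.npy",m)
cv2.imwrite("pics/m17.png",cv2.resize(m[200:275,325:390].astype(np.uint8)*255,None,fx=6,fy=6,interpolation=0))
tcp=(646.6,-7.7,153.3)
fts=np.array([[491,432],[551,502],[436,371]])/4+[230,130]-.5
poly=[[365,213],[367,230],[367,240],[375,241],[392,215],[385,195],[345,195],[346,214]]
x=fit6([("scene17.npz",m,poly,fts)],tcp,(0,-1.5,7,20,-6.6,0,62),wf=.01)
t,R=draw("scene17.npz",(310,190,400,280),7,tcp,x,"pics/o17.png"); print(t,R.round(3))
E
```

```text
(491, 380) [ 12 133 113]
(436, 371) [ 11 130  63]
(430, 352) [ 13 137 110]
(570, 480) [ 12 143 200]
(590, 510) [ 12 141 157]
(640, 480) [116  54  38]
(560, 440) [13 37 82]
[ 334  213   47   52 1155]
[-1.05 -3.55  6.83 15.37 -7.59 -0.93 61.4 ] 0.0855
[ 0.38 -1.81  6.89 20.41 -7.75 -0.83 61.29] 0.1032
[-5.28  0.83  1.89 18.34 -6.71 -0.24 60.31] 0.1068
[644.90522575 -13.65345958 160.47668148] [[ 0.992  0.127  0.019]
 [-0.128  0.956  0.265]
 [ 0.016 -0.265  0.964]]
```

View pics/o17.png

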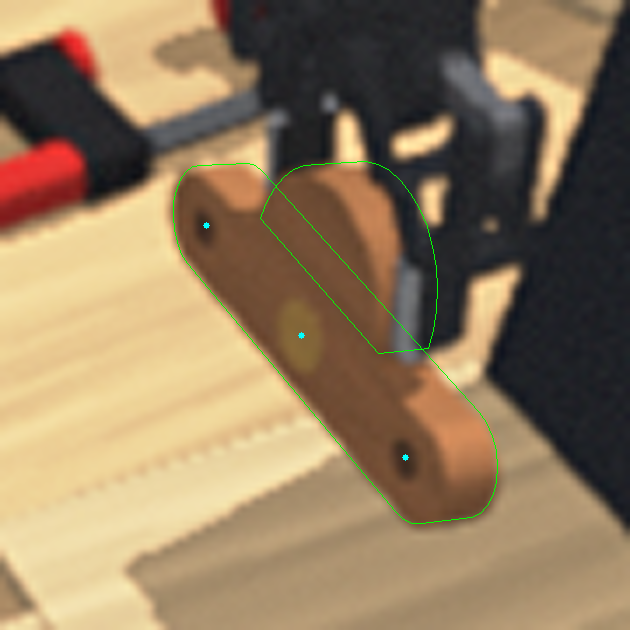

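View pics/m17.png

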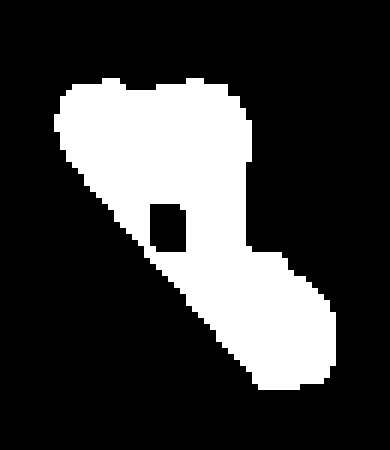

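```bash
python3 - <<'E'
from fit6 import *
from scipy.optimize import least_squares
f,K,T=load("scene17.npz"); tcp=(646.6,-7.7,153.3)
fts=np.array([[491,432],[551,502],[436,371]])/4+[230,130]-.5
c=(325,200,390,272);s=9
ims=[]
for th in(10,20,30):
    g=lambda q:(proj(feats(q[4])@pose6(tcp,(q[0],q[1],q[2],th,q[3],q[5]))[1].T+pose6(tcp,(q[0],q[1],q[2],th,q[3],q[5]))[0],K,T)-fts).ravel()
    h=lambda q:np.r_[g(q),.1*np.array([q[0],(q[1]+1),(q[2]-7),(q[3]+6.6)*1.,q[4]-61.5,(q[5])*1])]
    q=least_squares(h,[0,-1.5,7,-6.6,61.5,0]).x; print(th,q.round(1),g(q).round(1))
    p=(q[0],q[1],q[2],th,q[3],q[5]); t,R=pose6(tcp,p); print(t.round(1))
    im=cv2.resize(f[c[1]:c[3],c[0]:c[2],::-1],None,fx=s,fy=s,interpolation=cv2.INTER_CUBIC)
    im=cv2.convertScaleAbs(im,alpha=1.5)
    for y in(-9,9):
        A=np.array([[36*np.cos(a),y,36*np.sin(a)] for a in np.linspace(0,np.pi,40)]); B=np.array([[sx*65+17*np.cos(a),y,-19+17*np.sin(a)] for sx,lo in((1,-np.pi/2),(-1,np.pi/2)) for a in np.linspace(lo,lo+np.pi,20)])
        for P in(A,B):
            uv=((proj(P@R.T+t,K,T)+.5-np.array(c[:2]))*s).astype(int); cv2.polylines(im,[uv.reshape(-1,1,2)],P is B,(0,255,0) if y<0 else (255,255,0),1)
    cv2.imwrite(f"pics/th{th}.png",im[:, :])
    ims.append(cv2.resize(im,None,fx=.45,fy=.45) )
cv2.imwrite("pics/ths.png",np.hstack(ims)); print(np.hstack(ims).shape)
E
```

```text
10 [-2.5 -5.8  6.4 -6.6 60.7 -0.6] [ 0.   0.2  0.  -0.1  0.1 -0.2]
[643.4 -14.8 159.9]
20 [-0.2 -2.9  6.  -7.  60.8 -0.9] [-0.   0.2  0.  -0.1  0.  -0.1]
[645.8 -13.8 159.9]
30 [ 2.2 -0.6  4.9 -7.2 60.6 -1.1] [-0.   0.2  0.  -0.1 -0.  -0.2]
[648.3 -13.4 159.5]
(292, 789, 3)
```

View pics/th10.png

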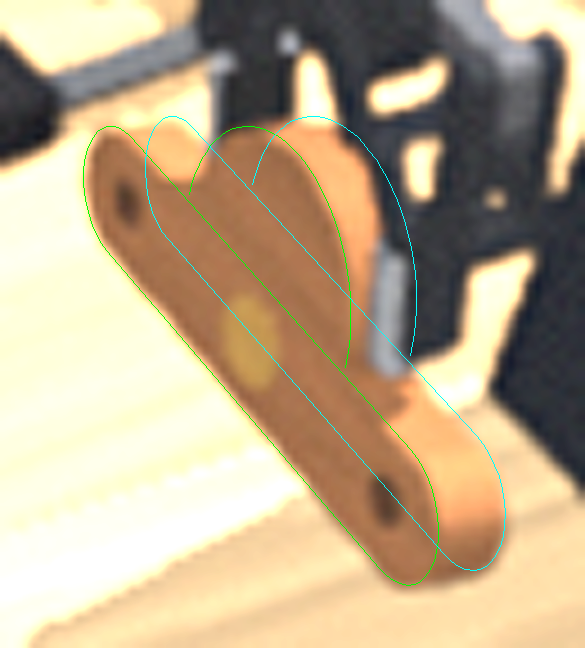

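View pics/th20.png

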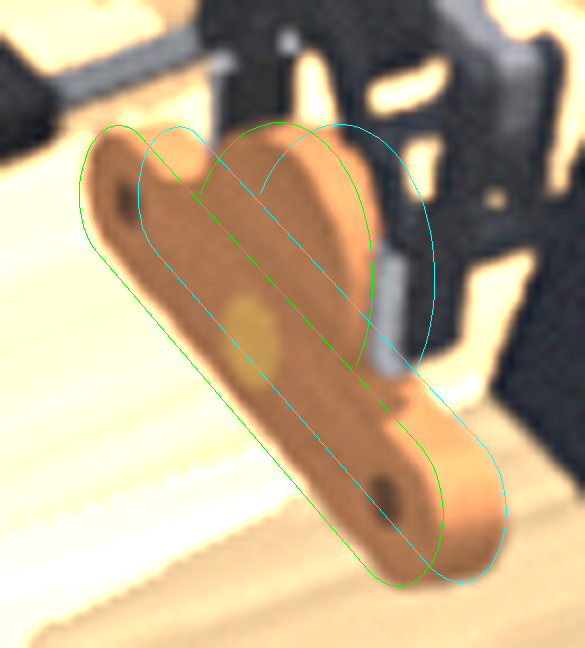

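View pics/th30.png

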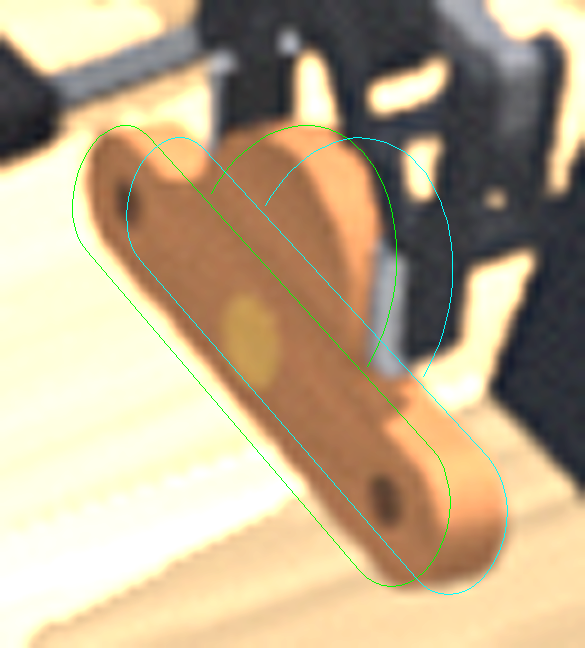

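```bash
cat > fitc.py <<'E'
from fit6 import *
from scipy.optimize import least_squares
a1=np.linspace(0.05,np.pi-.05,120)
HUMP=np.array([[36*np.cos(a),-9,36*np.sin(a)] for a in a1])
BOT=np.array([[x,-9,-36] for x in np.linspace(-65,65,120)])
RE=np.array([[65+17*np.cos(a),-9,-19+17*np.sin(a)] for a in np.linspace(-np.pi/2,np.pi/2,60)])
LE=np.array([[-65-17*np.cos(a),-9,-19+17*np.sin(a)] for a in np.linspace(-np.pi/2,np.pi/2,60)])
REB=RE*[1,-1,1]
def fitc(npz,tcp,sets,x0,sig_pix=.5,pri=((0,3),(-1,3),(7,3),None,(-6.6,3),(0,4)),fe=None):
    f,K,T=load(npz)
    def res(p):
        t,R=pose6(tcp,p); r=[]
        for C,pts in sets:
            uv=proj(C@R.T+t,K,T); d=np.diff(uv,axis=0); n=np.c_[-d[:,1],d[:,0]]/np.linalg.norm(d,axis=1)[:,None]
            for q in pts:
                i=np.argmin(((uv[:-1]-q)**2).sum(1)); r.append(((q-uv[i])@n[i])/sig_pix)
        for i,z in enumerate(pri):
            if z: r.append((p[i]-z[0])/z[1])
        return np.array(r)
    return least_squares(res,x0,diff_step=1e-3),res
E
python3 - <<'E'
from fitc import *
o=np.array([325,200]);g=lambda L: np.array(L)/9+o-.5
sets=[(HUMP,g([(300,160),(330,210),(348,270),(352,325)])),(BOT,g([(120,262),(180,325),(250,403),(320,490),(355,535)])),(RE,g([(425,470),(436,515),(428,555)])),(LE,g([(88,190),(97,145),(110,130)])),(REB,g([(505,500),(503,535)]))]
tcp=(646.6,-7.7,153.3)
for th in(8,20,30):
    r,res=fitc("scene17.npz",tcp,sets,(0,-1,7,th,-6.6,0)); print(r.x.round(2),r.cost.round(2)); 
J=r.jac; print("sd",np.sqrt(np.diag(np.linalg.inv(J.T@J))).round(2)); print(res(r.x).round(1)); print(pose6(tcp,r.x)[0])
E
```

```text
[-3.33 -5.17  6.81  9.18 -7.62 -2.07] 4.25
[-3.18 -5.18  6.73  9.12 -7.59 -1.83] 4.22
[-3.18 -5.19  6.77  9.1  -7.58 -1.83] 4.23
sd [1.03 0.37 0.83 0.79 0.48 1.  ]
[-0.8 -0.1  0.5  0.6  0.5 -0.5 -1.  -0.2  0.4 -0.2 -0.2 -1.1 -0.8  0.1
  0.3  0.1  0.2 -1.1 -1.4 -0.1 -0.3 -0.5]
[642.86786038 -13.98757681 160.20034539]
```

```bash
python3 - <<'E'
from ov import *
for n,c,o in(("scene12",(145,245,205,310),"a"),("scene13",(145,240,205,305),"b")):
    f,K,T=load(n+".npz"); im=cv2.resize(f[c[1]:c[3],c[0]:c[2],::-1],None,fx=9,fy=9,interpolation=cv2.INTER_CUBIC); cv2.imwrite(f"pics/z{o}.png",cv2.convertScaleAbs(im,alpha=1.5))
E
```

```text
(no output)
```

View pics/zb.png

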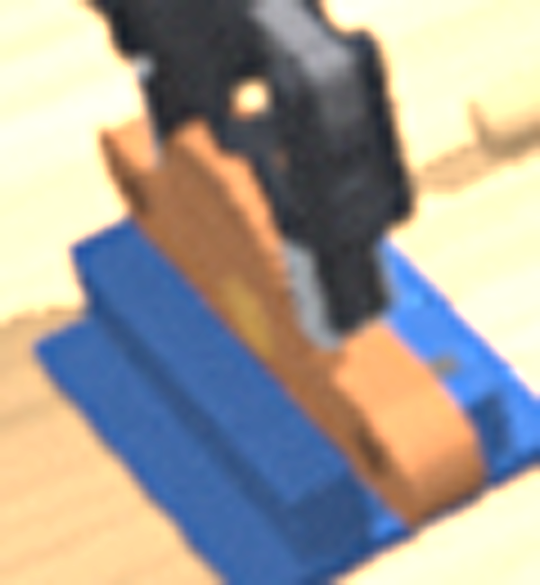

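```bash
cat > dr.py <<'E'
from fitc import *
def dr(npz,c,s,tcp,ps,out):
    f,K,T=load(npz); ims=[]
    for p in ps:
        t,R=pose6(tcp,p); im=cv2.convertScaleAbs(cv2.resize(f[c[1]:c[3],c[0]:c[2],::-1],None,fx=s,fy=s,interpolation=cv2.INTER_CUBIC),alpha=1.5)
        for C,col in((HUMP,(0,255,0)),(BOT,(0,255,0)),(RE,(0,255,0)),(LE,(0,255,0)),(HUMP*[1,-1,1],(255,255,0)),(REB,(255,255,0)),(LE*[1,-1,1],(255,255,0))):
            uv=((proj(C@R.T+t,K,T)+.5-np.array(c[:2]))*s).astype(int); cv2.polylines(im,[uv.reshape(-1,1,2)],False,col,1)
        ims.append(im)
    cv2.imwrite(out,np.hstack(ims))
E
python3 - <<'E'
from dr import *
dr("scene13.npz",(145,240,205,305),6.5,(430.6,-354,53.1),[(0,-1,7,0,8.5,0),(0,-3,7,0,8.5,0)],"pics/z13.png")
E
```

```text
(no output)
```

View pics/z13.png

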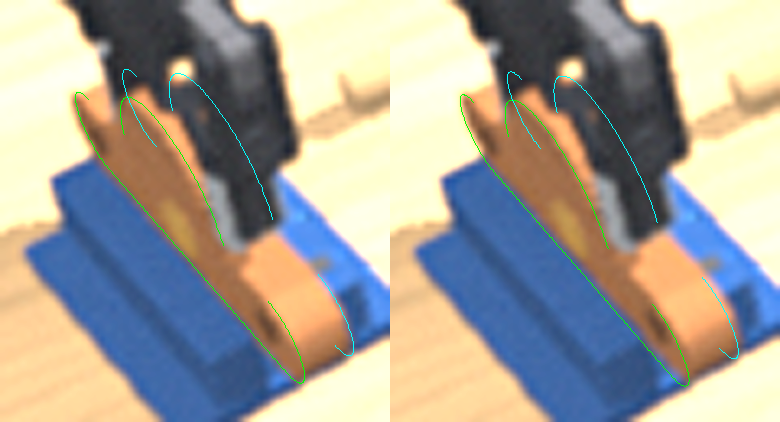

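{"op": "move_arm", "data": {"series": [[[0,0,0,4],[0,0,0,11],[0,0,0,18],[0,0,0,25],[0,0,0,31],[0,0,0,33.4],[0,0,0,33.4],[0,0,0,33.4]]]}}

```text
clock: 23.25
eef_pos: [647.1, -7.5, 153.1]
orientation: [180.0, -0.0, 50.1]
force: [0.1, -0.4, -2.2]
grip_width: 68.3
```

```bash
python3 shot.py 18 - 330,190,405,260 8
```

```text
23.3 [647.2  -7.5 153.1] [ 1.800e+02 -1.000e-02  5.008e+01] 68.6 [-0.  -0.3 -1.6] [-29.6  35.3  40.5  94.4 -25.7  59.9 -21.1]
```

View pics/scene18.png

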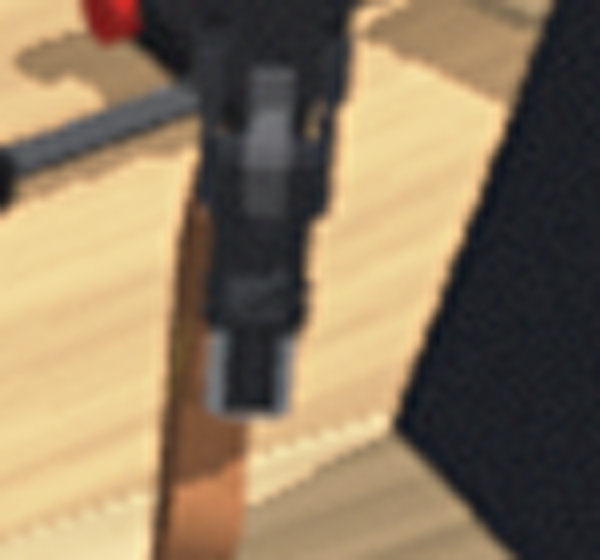

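```bash
python3 - <<'E'
from dr import *
dr("scene18.npz",(335,205,375,275),8,(647.2,-7.5,153.1),[(0,-1,7,20,-39.9,0),(0,-5,7,9,-39.9,0)],"pics/z18.png")
E
```

```text
(no output)
```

View pics/z18.png

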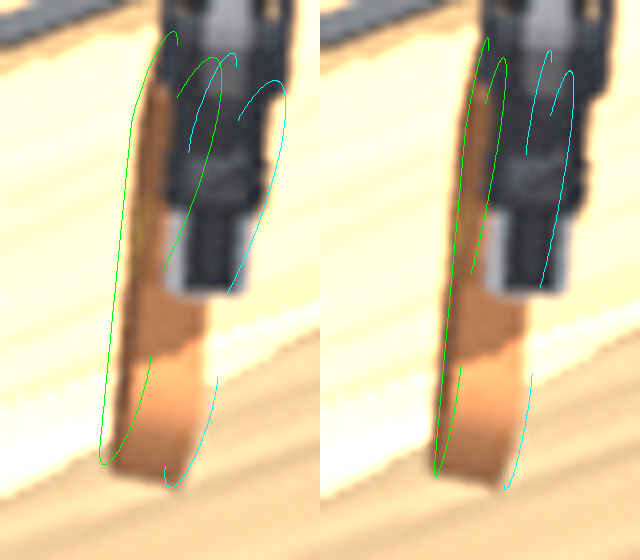

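```bash
python3 - <<'E'
from dr import *
dr("scene15.npz",(150,240,210,305),6.5,(428.5,-338.7,54.3),[(0,-5,7,9,8.5,0),(0,-5,7,16,8.5,0)],"pics/z15.png")
dr("scene16.npz",(145,215,205,280),6.5,(428,-337.1,132.4),[(0,-5,7,9,8.0,0),(0,-3,7,16,8.0,0)],"pics/z16.png")
E
```

```text
(no output)
```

View pics/z15.png

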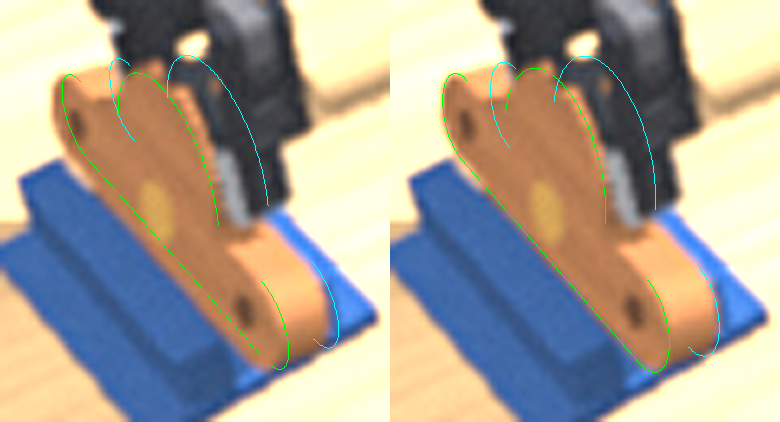

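View pics/z16.png

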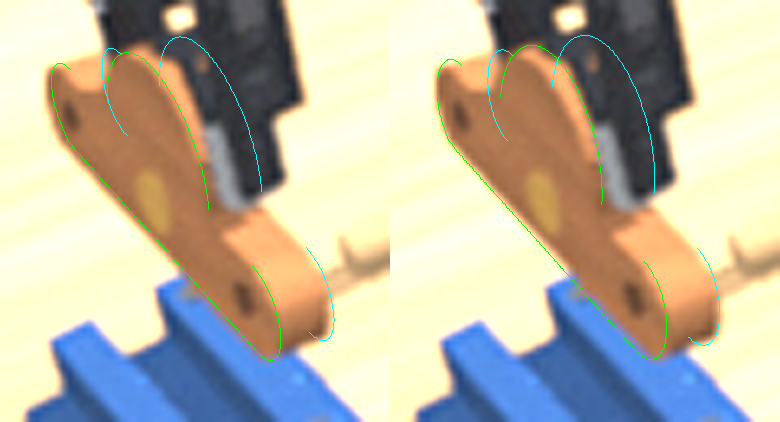

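```bash
python3 - <<'E'
from fit6 import *
f,K,T=load("scene18.npz"); a=np.radians(-39.9); x=np.array([np.cos(a),np.sin(a),0]); y=np.array([-x[1],x[0],0])
c=np.array([647.2,-7.5,153.1])
for w in(35,45):
  for s in(-11,0,11): print(w,s,(proj([c+w*x+s*y+[0,0,10]],K,T)[0]+.5-[335,205])*8)
E
```

```text
35 -11 [167.43202591 274.08153252]
35 0 [210.35144621 277.28252386]
35 11 [253.35098829 280.48949081]
45 -11 [165.38890852 299.61209451]
45 0 [208.68743727 302.86552298]
45 11 [252.06751378 306.12507889]
```

```bash
python3 go.py 647.1 -7.5 153 50 440 -8 170 83.4; python3 go.py 440 -8 170 83.4 435.7 -388.1 130 98.5
```

```text
[-0.1335 -0.1583 -0.017 ] -33.4
[-0.3781  0.0394  0.04  ] -15.1
```

{"op": "move_arm", "data": {"series": [[[-0.005,-0.006,-0.017,-3],[-0.019,-0.0225,-0.017,-8],[-0.038,-0.045,-0.017,-14],[-0.057,-0.0675,-0.017,-20],[-0.076,-0.09,-0.017,-26],[-0.095,-0.1125,-0.017,-31],[-0.113,-0.134,-0.017,-33.4],[-0.127,-0.15,-0.017,-33.4],[-0.1335,-0.1583,-0.017,-33.4],[-0.1335,-0.1583,-0.017,-33.4]]]}}

```text
clock: 24.3
eef_pos: [439.4, -8.0, 170.3]
orientation: [180.0, -0.1, 83.4]
force: [0.0, 0.3, -0.6]
grip_width: 68.7
```

{"op": "move_arm", "data": {"series": [[[-0.01,0.001,0,-0.5],[-0.035,0.0036,0,-1.5],[-0.072,0.0075,0,-3],[-0.11,0.0115,0,-5],[-0.15,0.0156,0,-7],[-0.19,0.0198,0,-8.5],[-0.23,0.024,0,-10],[-0.27,0.028,0,-11.5],[-0.31,0.0323,0.01,-13],[-0.345,0.036,0.02,-14.3],[-0.37,0.0386,0.035,-15.1],[-0.3781,0.0394,0.04,-15.1]]]}}

```text
clock: 25.5
eef_pos: [435.4, -392.0, 128.6]
orientation: [-179.9, 0.1, 98.4]
force: [-0.1, 0.3, -1.8]
grip_width: 68.6
```

{"op": "move_arm", "data": {"series": [[[0,0,0,0],[0,0,0.015,0],[0,0,0.035,0],[0,0,0.055,0],[0,0,0.066,0],[0,0,0.071,0],[0,0,0.071,0],[0,0,0.071,0]]]}}

```text
clock: 26.3
eef_pos: [436.3, -388.3, 59.6]
orientation: [180.0, 0.0, 98.5]
force: [0.3, -0.1, -1.0]
grip_width: 68.6
```

```bash
python3 shot.py 19 - 130,210,230,310 6
```

```text
26.35 [ 436.3 -388.5   59.8] [1.7994e+02 6.0000e-02 9.8510e+01] 68.3 [ 0.3  0.  -1.3] [ 15.4  34.9  30.7 108.  -25.   43.8  68.4]
```

View pics/scene19.png

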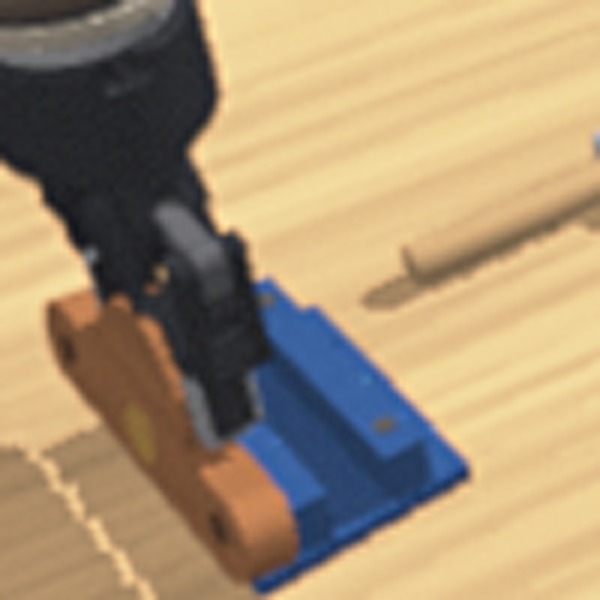

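{"op": "move_arm", "data": {"series": [[[0.002,0,0,0],[0.004,0,0,0],[0.006,0,0,0],[0.008,0,0,0],[0.01,0,0,0],[0.012,0,0,0],[0.012,0,0,0]]]}}

```text
clock: 27.05
eef_pos: [434.4, -377.9, 59.5]
orientation: [180.0, 0.2, 98.5]
force: [0.6, -5.3, -2.6]
grip_width: 68.9
```

{"op": "move_arm", "data": {"series": [[[0.002,0,0,0],[0.004,0,0,0],[0.006,0,0,0],[0.008,0,0,0],[0.01,0,0,0],[0.012,0,0,0],[0.012,0,0,0]]]}}

```text
clock: 27.75
eef_pos: [432.9, -367.5, 60.0]
orientation: [179.9, 0.3, 98.4]
force: [1.0, -8.2, -0.5]
grip_width: 68.3
```

```bash
python3 shot.py 20 - 130,210,230,310 6
python3 - <<'E'
from dr import *
dr("scene20.npz",(135,240,195,305),6.5,(434,-367,59.5),[(0,-4,7,16,8.5,0),(0,-4,7,24,8.5,0)],"pics/z20.png")
E
```

```text
27.8 [ 433.  -367.6   60.1] [179.89   0.32  98.38] 68.1 [ 1.4 -8.4 -0.6] [ 13.3  33.6  30.9 110.5 -24.9  42.2  67.1]
```

View pics/z20.png

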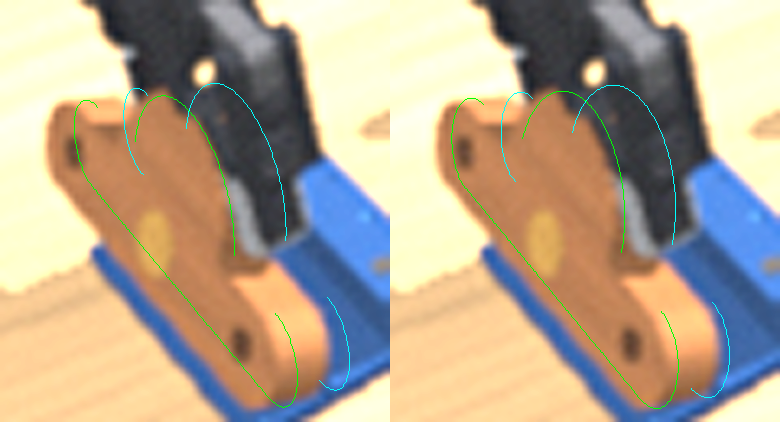

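{"op": "move_arm", "data": {"series": [[[-0.002,0,0,0],[-0.004,0,0,0],[-0.004,0,-0.005,0],[-0.004,0,-0.02,0],[-0.004,0,-0.05,3],[-0.004,0,-0.08,8],[-0.004,0,-0.1,14],[-0.004,0,-0.1,18],[-0.004,0,-0.1,18],[-0.004,0,-0.1,18]]]}}

```text
clock: 28.8
eef_pos: [432.6, -367.3, 158.9]
orientation: [-179.9, -0.1, 80.7]
force: [-0.3, -0.3, -1.1]
grip_width: 68.1
```

```bash
python3 shot.py 21 - 130,180,230,280 6
```

```text
28.85 [ 432.5 -367.5  158.7] [-1.7993e+02 -7.0000e-02  8.0640e+01] 68.4 [ 0.1  0.  -1.1] [  6.1  27.6  41.2 105.7 -21.9  54.9  47.6]
```

View pics/scene21.png

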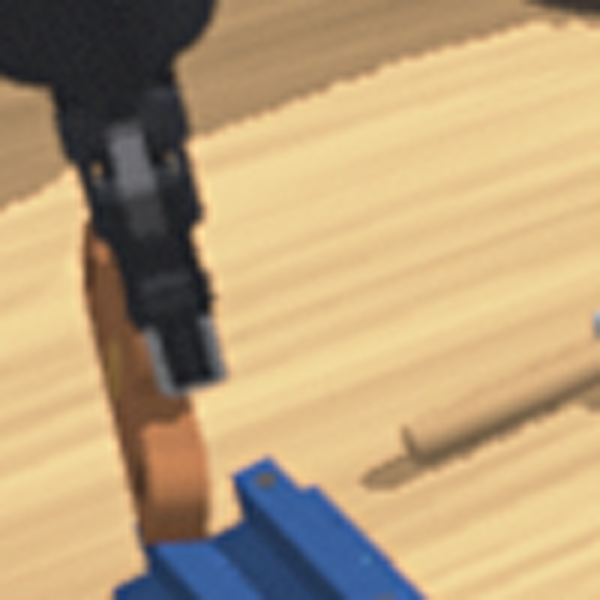

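```bash
python3 - <<'E'
from dr import *
dr("scene21.npz",(140,212,172,275),8,(432.5,-367.5,158.7),[(0,-5,7,10,-9.4,0),(0,-5,7,16,-9.4,0),(0,-5,7,22,-9.4,0)],"pics/z21.png")
E
```

```text
(no output)
```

View pics/z21.png

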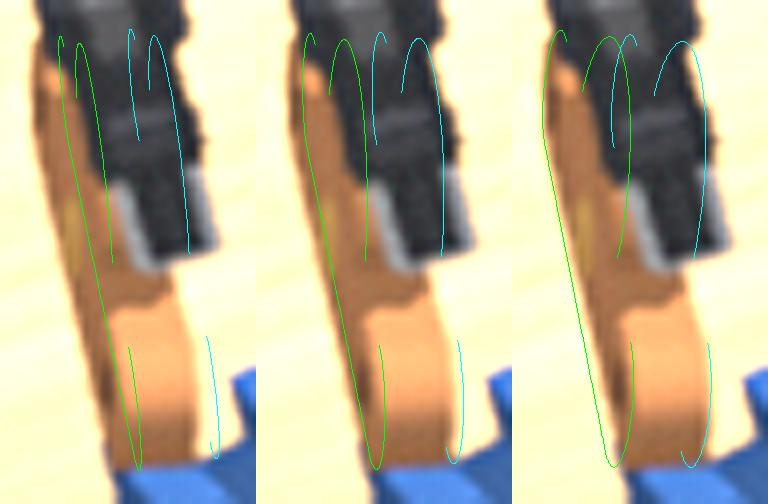

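```bash
python3 - <<'E'
from dr import *
o=np.array([140,212]);g=lambda L: np.array(L)/8+o-.5
sets=[(BOT,g([(55,215),(78,300),(95,375)])),(RE,g([(112,325),(116,440)])),(LE,g([(36,115),(42,80)])),(REB,g([(183,300),(196,370),(198,420),(193,450)]))]
tcp=(432.5,-367.5,158.7)
for th in(10,20,30):
    r,res=fitc("scene21.npz",tcp,sets,(0,-4,7,th,-10.4,0),pri=((0,3),(-5,4),(7,3),None,(-10,2),(-1,3))); print(r.x.round(2),r.cost.round(2))
J=r.jac; print("sd",np.sqrt(np.diag(np.linalg.inv(J.T@J))).round(2)); print(res(r.x).round(1))
p=r.x
dr("scene21.npz",(140,212,172,275),8,tcp,[p,(p[0],p[1],p[2],p[3]-6,p[4],p[5]),(p[0],p[1],p[2],p[3]+6,p[4],p[5])],"pics/z21.png")
E
```

```text
[-1.31 -7.51  8.4  14.66 -9.47 -2.61] 2.26
[-1.29 -7.5   8.38 14.68 -9.47 -2.6 ] 2.26
[-1.29 -7.5   8.38 14.68 -9.47 -2.59] 2.26
sd [2.33 1.03 2.14 1.73 0.38 2.56]
[ 0.6 -0.6 -0.8  0.3 -0.5 -1.   0.7 -0.3 -0.2  0.  -0.  -0.4 -0.6  0.5
  0.3 -0.5]
```

View pics/z21.png

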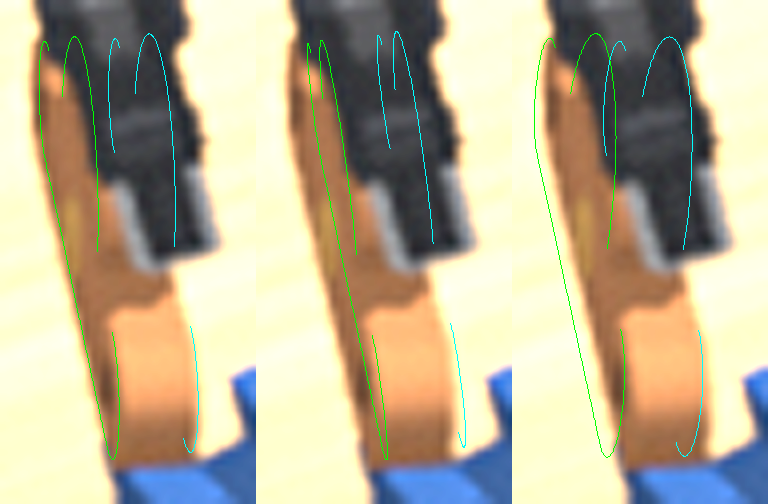

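{"op": "move_arm", "data": {"series": [[[0,0,0,-5],[0,0,0,-12],[0,0,0,-18],[0,0,0,-18],[0,0,0,-18]]]}}

```text
clock: 29.35
eef_pos: [432.5, -368.3, 158.7]
orientation: [-180.0, -0.0, 98.4]
force: [0.1, -0.4, -1.5]
grip_width: 68.4
```

{"op": "move_arm", "data": {"series": [[[-0.006,0,0.005,0],[-0.012,0,0.02,0],[-0.012,0,0.05,0],[-0.012,0,0.08,0],[-0.012,0,0.094,0],[-0.012,0,0.099,0],[-0.012,0,0.1,0],[-0.012,0,0.1,0]]]}}

```text
clock: 30.15
eef_pos: [435.0, -381.0, 59.7]
orientation: [180.0, 0.1, 98.5]
force: [0.1, -0.5, -1.0]
grip_width: 68.0
```

{"op": "move_arm", "data": {"series": [[[0.003,0,0,0],[0.006,0,0,0],[0.009,0,0,0],[0.012,0,0,0],[0.015,0,0,0],[0.018,0,0,0],[0.02,0,0,0],[0.021,0,0,0],[0.021,0,0,0]]]}}

```text
clock: 31.05
eef_pos: [432.4, -362.1, 60.2]
orientation: [179.9, 0.3, 98.4]
force: [1.1, -7.4, 0.5]
grip_width: 67.9
```

{"op": "move_arm", "data": {"series": [[[-0.002,0,0,0],[-0.003,0,-0.002,0],[-0.003,0,-0.01,0],[-0.003,0,-0.03,0],[-0.003,0,-0.06,2],[-0.003,0,-0.09,8],[-0.003,0,-0.1,14],[-0.003,0,-0.1,18],[-0.003,0,-0.1,18],[-0.003,0,-0.1,18]]]}}

```text
clock: 32.05
eef_pos: [431.7, -361.6, 158.7]
orientation: [-179.9, -0.1, 80.7]
force: [-0.2, 0.7, -1.7]
grip_width: 67.1
```

```bash
python3 shot.py 22 - 130,180,230,280 6; python3 - <<'E'
from dr import *
dr("scene22.npz",(140,210,172,275),8,(431.5,-362.4,159),[(0,-9,8,14,-9.4,-1),(0,-8.5,8,18,-9.4,-1),(0,-8,8,22,-9.4,-1)],"pics/z22.png")
E
```

```text
32.1 [ 431.7 -361.8  158.6] [-1.7995e+02 -5.0000e-02  8.0640e+01] 67.4 [-0.1 -0.  -1.7] [  5.1  27.4  41.8 106.4 -22.1  54.7  47.4]
```

View pics/z22.png

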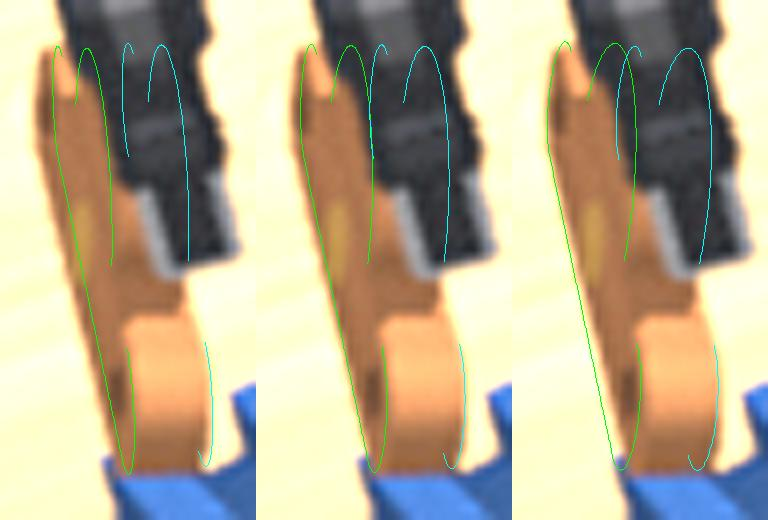

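```bash
python3 - <<'E'
from dr import *
o=np.array([140,210]);g=lambda L: np.array(L)/8+o-.5
sets=[(BOT,g([(55,230),(73,305),(92,385)])),(RE,g([(123,325),(131,400)])),(LE,g([(37,120),(37,85),(44,52)])),(REB,g([(200,350),(209,390),(211,430),(207,455)])),(HUMP,g([(90,90),(106,150)]))]
tcp=(431.7,-361.8,158.6)
r,res=fitc("scene22.npz",tcp,sets,(0,-8,7,18,-10.4,0),pri=((0,3),(-8,4),(7,3),None,(-10,2),(-1,3))); print(r.x.round(2),r.cost.round(2))
J=r.jac; print("sd",np.sqrt(np.diag(np.linalg.inv(J.T@J))).round(2)); print(res(r.x).round(1))
p=r.x
dr("scene22.npz",(140,210,172,275),8,tcp,[p],"pics/z22.png"); t,R=pose6(tcp,p);Rt=rz(-9.36)
print("centre rel tool (pullx,pully,z)",Rt.T@(t-tcp))
E
```

```text
[  1.15 -10.46   5.29  18.3   -8.54   0.56] 10.74
sd [2.51 0.58 2.17 0.89 0.34 1.54]
[ 0.4  0.1 -0.2  1.2 -0.1 -0.3 -0.7 -0.8 -0.3  0.   0.3 -0.2 -3.4 -2.3
  0.4 -0.6 -0.6  0.7  0.5]
centre rel tool (pullx,pully,z) [  1.24348399 -13.49132663   5.77924379]
```

View pics/z22.png

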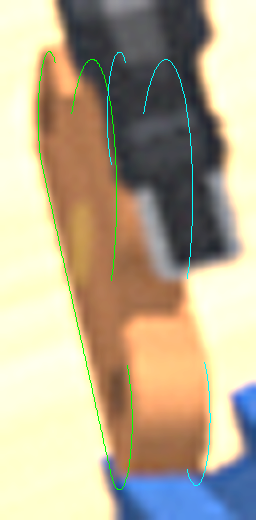

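```bash
python3 go.py 431.85 -362.4 159 80.5 440 -0.4 172 83; python3 go.py 440 -0.4 172 83 647.9 -0.4 155 83
```

```text
[ 0.3584 -0.0517 -0.013 ] -2.5
[0.0253 0.2064 0.017 ] -0.0
```

{"op": "move_arm", "data": {"series": [[[0.009,-0.0013,-0.005,0],[0.034,-0.005,-0.01,0],[0.07,-0.01,-0.013,0],[0.108,-0.0156,-0.013,-1],[0.146,-0.021,-0.013,-1],[0.184,-0.0265,-0.013,-1],[0.222,-0.032,-0.013,-2],[0.26,-0.0375,-0.013,-2],[0.298,-0.043,-0.013,-2.5],[0.331,-0.0477,-0.013,-2.5],[0.351,-0.0506,-0.013,-2.5],[0.3584,-0.0517,-0.013,-2.5]]]}}

```text
clock: 33.3
eef_pos: [439.6, 2.2, 172.0]
orientation: [-180.0, -0.0, 83.3]
force: [0.0, -0.0, -1.3]
grip_width: 67.6
```

{"op": "move_arm", "data": {"series": [[[0.001,0.008,0,0],[0.0037,0.03,0,0],[0.0073,0.06,0,0],[0.011,0.09,0,0],[0.0147,0.12,0,0],[0.018,0.147,0.005,0],[0.021,0.172,0.01,0],[0.0236,0.193,0.014,0],[0.0248,0.202,0.016,0],[0.0253,0.2064,0.017,0],[0.0253,0.2064,0.017,0],[0.0253,0.2064,0.017,0]]]}}

```text
clock: 34.5
eef_pos: [647.4, -1.0, 155.2]
orientation: [-180.0, -0.0, 83.0]
force: [0.2, 0.5, -1.1]
grip_width: 67.5
```

```bash
python3 shot.py 23 240,60,440,220 230,130,430,300 4; python3 - <<'E'
from ov import *
f,K,T=load("scene23.npz"); c=(325,200,390,272); im=cv2.resize(f[c[1]:c[3],c[0]:c[2],::-1],None,fx=9,fy=9,interpolation=cv2.INTER_CUBIC); cv2.imwrite("pics/z23.png",cv2.convertScaleAbs(im,alpha=1.5))
E
```

```text
34.6 [ 6.475e+02 -6.000e-01  1.554e+02] [ 1.800e+02 -3.000e-02  8.299e+01] 67.9 [-0.6  0.8 -1.5] [-28.2  34.3  37.   94.1 -23.2  59.5   9. ]
```

View pics/scene23.png

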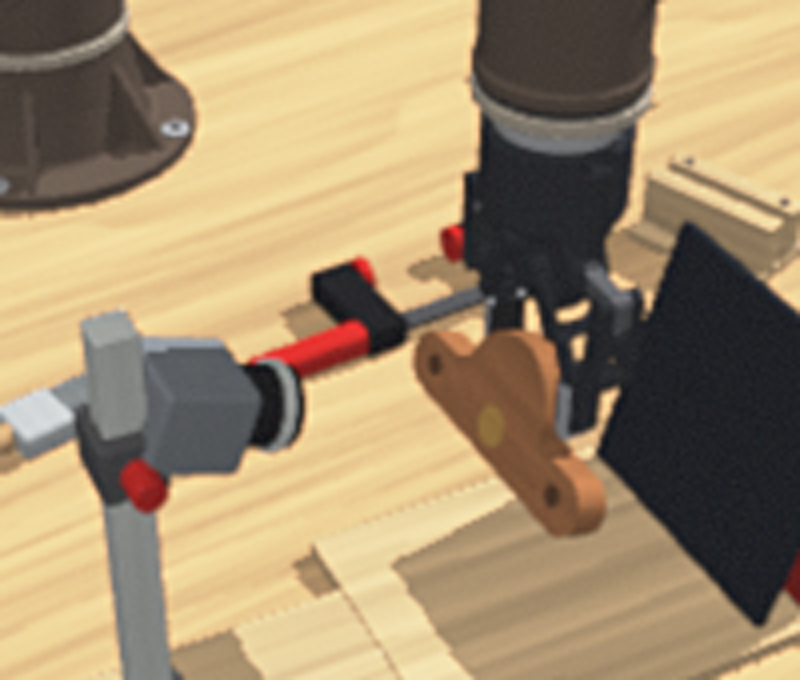

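View pics/z23.png

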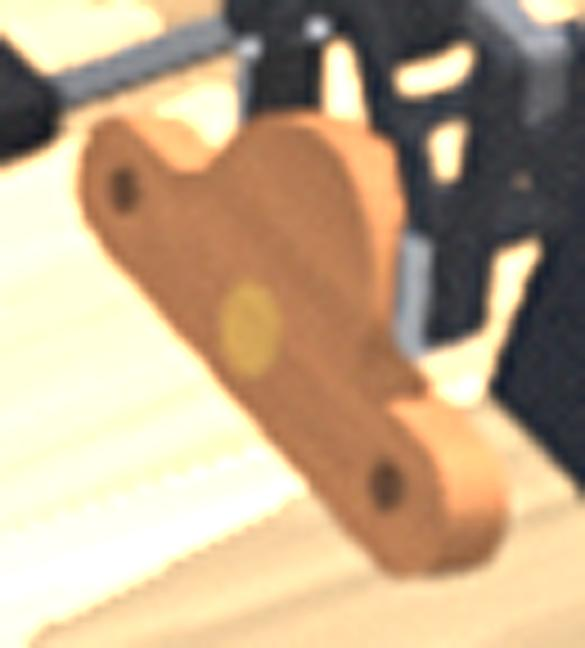

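```bash
python3 - <<'E'
from dr import *
o=np.array([325,200]);g=lambda L: np.array(L)/9+o-.5
sets=[(HUMP,g([(225,150),(255,122),(330,140),(355,190),(372,240),(378,290)])),(BOT,g([(130,270),(190,340),(250,415),(310,490),(350,540)])),(RE,g([(425,445),(441,495),(430,555)])),(LE,g([(81,180),(90,140),(108,120)])),(REB,g([(505,500),(502,535)]))]
tcp=(647.5,-.6,155.4)
for th in(10,25):
    r,res=fitc("scene23.npz",tcp,sets,(0,-8,7,th,-6.6,0),pri=((0,4),(-8,4),(6,4),None,(-6.6,3),(0,3))); print(r.x.round(2),r.cost.round(2))
J=r.jac; print("sd",np.sqrt(np.diag(np.linalg.inv(J.T@J))).round(2)); print(res(r.x).round(1))
dr("scene23.npz",(325,200,390,272),9,tcp,[r.x],"pics/z23.png"); t,R=pose6(tcp,r.x); print("centre",t); np.savez("p23.npz",t=t,R=R)
th=np.radians(83.4);c,s=np.cos(np.radians(20)),np.sin(np.radians(20)); lx=np.array([np.cos(th)*c,np.sin(th)*c,-s]); lz=np.array([np.cos(th)*s,np.sin(th)*s,c])
print(np.degrees(np.arccos(R[:,1]@lx)),np.degrees(np.arccos(R[:,2]@lz)))
E
```

```text
[-1.75 -8.5   4.87 18.96 -7.04  0.25] 2.77
[-1.75 -8.5   4.87 18.96 -7.04  0.25] 2.77
sd [2.48 1.59 2.45 0.88 0.52 0.82]
[-0.7 -0.4 -0.1 -1.   0.   1.  -0.2 -0.7 -0.4 -0.1  0.   0.4 -0.2 -0.6
 -0.9 -0.5  0.4 -0.2 -0.1 -0.4 -0.1 -0.3 -0.1  0.1]
centre [644.29165075 -11.94498393 160.79915038]
1.1148278085450998 1.1102057395132712
```

View pics/z23.png

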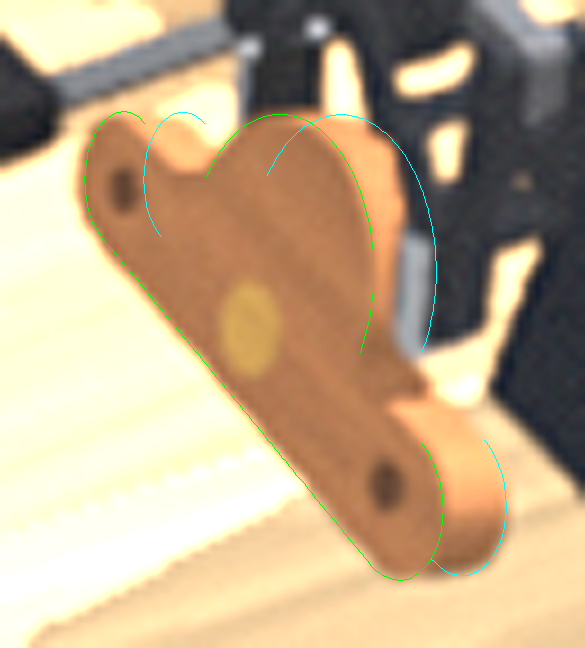

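View pics/top23.png

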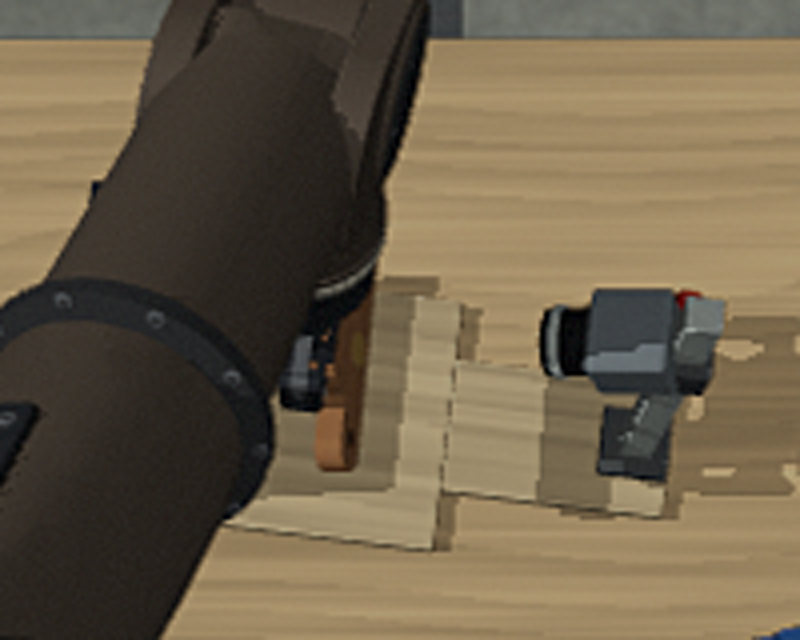

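```bash
python3 - <<'E'
from dr import *
tf,tK,tT=load("top23.npz"); sf,sK,sT=load("scene23.npz")
for a,b in(((377.7,145.2),(302,231.2)),((377.2,145),(302,231.2)),((377.7,145.2),(301,231.2)),((377.7,145.2),(302,230))):
    L=tri([(*a,tK,tT),(*b,sK,sT)]); th=np.radians(83.4); print(L.round(1),(L+140*np.array([np.cos(th)*.9397,np.sin(th)*.9397,-.342])).round(1))
d=np.load("p23.npz")
dr("top23.npz",(310,120,345,185),9,(0,0,0),[],"x") if 0 else None
# overlays: lens circles
th=np.radians(83.4);u=np.array([np.cos(th),np.sin(th),0]);ax=u*.9397-np.array([0,0,.342]);y=np.array([-u[1],u[0],0]);z=np.cross(ax,y)
def circ(L,r=21,back=0): return L-ax*back+r*np.array([np.cos(a)*y+np.sin(a)*z for a in np.linspace(0,2*np.pi,40)])
rows=[]
for L in((630,-144,207),(631,-143,210),(632,-142,213)):
    r=[]
    for f,K,T,c in((tf,tK,tT,(365,125,415,165)),(sf,sK,sT,(260,210,310,250))):
        im=cv2.resize(f[c[1]:c[3],c[0]:c[2],::-1],None,fx=7,fy=7,interpolation=cv2.INTER_CUBIC)
        for bk,col in((0,(0,255,0)),(30,(0,255,255))):
            uv=((proj(circ(np.array(L),21,bk),K,T)+.5-np.array(c[:2]))*7).astype(int); cv2.polylines(im,[uv.reshape(-1,1,2)],True,col,1)
        r.append(im)
    rows.append(np.hstack(r))
cv2.imwrite("pics/lens2.png",cv2.resize(np.vstack(rows),(500,600)))
# top overlay of pull
f,K,T=load("top23.npz"); c=(300,120,345,190); im=cv2.resize(f[c[1]:c[3],c[0]:c[2],::-1],None,fx=8,fy=8,interpolation=cv2.INTER_CUBIC)
for C,col in((HUMP,(0,255,0)),(BOT,(0,255,0)),(RE,(0,255,0)),(LE,(0,255,0)),(REB,(255,255,0)),(LE*[1,-1,1],(255,255,0))):
    uv=((proj(C@d["R"].T+d["t"],K,T)+.5-np.array(c[:2]))*8).astype(int); cv2.polylines(im,[uv.reshape(-1,1,2)],False,col,1)
cv2.imwrite("pics/tp23.png",im)
E
```

```text
[ 629.4 -144.2  205.2] [644.5 -13.5 157.3]
[ 629.6 -143.6  205.1] [644.7 -12.9 157.3]
[ 628.9 -145.   205.3] [644.  -14.4 157.5]
[ 628.6 -143.8  207.5] [643.8 -13.2 159.6]
```

View pics/lens2.png

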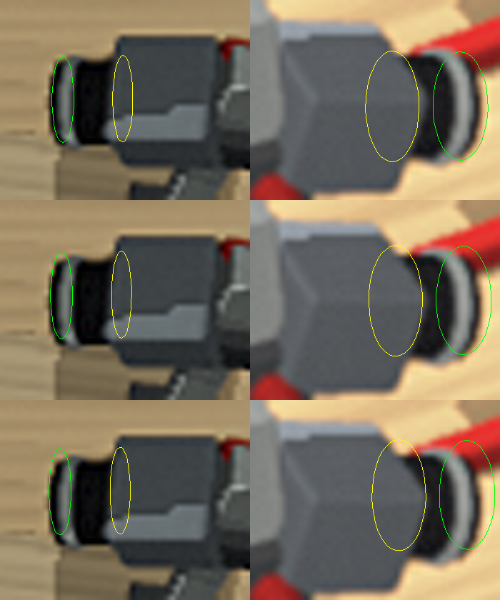

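View pics/tp23.png

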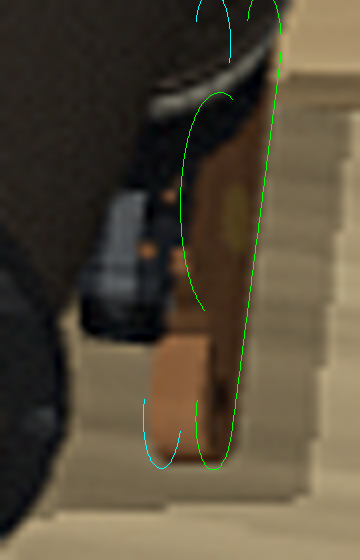

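{"op": "move_arm", "data": {"series": [[[0,0,0.001,0],[0,0,0.001,0],[0,0,0.001,0],[0,0,0.001,0],[0,0,0.001,0],[0,0,0.001,0],[0,0,0.001,0],[0,0,0.001,0],[0,0,0.001,0],[0,0,0.001,0]]]}}

```text
clock: 35.6
eef_pos: [648.0, -0.6, 154.0]
orientation: [-180.0, -0.0, 83.0]
force: [-0.7, -0.8, -2.1]
grip_width: 67.3
```

```bash
python3 shot.py 24 - 230,130,430,300 4; python3 - <<'E'
from fit import *
a=load("scene23.npz")[0].astype(int);b=load("scene24.npz")[0].astype(int);d=np.abs(a-b).max(2)
print("pull roi",(d[200:272,325:370]>40).sum(),"board",(d[180:300,385:450]>40).sum(),"cam",(d[200:260,250:306]>40).sum())
c=load("scene7.npz")[0].astype(int);d=np.abs(c-b).max(2); print("board vs scene7",(d[195:290,395:450]>60).sum())
E
```

```text
35.65 [ 6.481e+02 -5.000e-01  1.540e+02] [180.  -0.  83.] 67.3 [-0.9 -0.3 -1.9] [-28.2  34.5  37.   94.  -23.3  59.4   9. ]
pull roi 30 board 19 cam 9
board vs scene7 0
```

View pics/scene24.png

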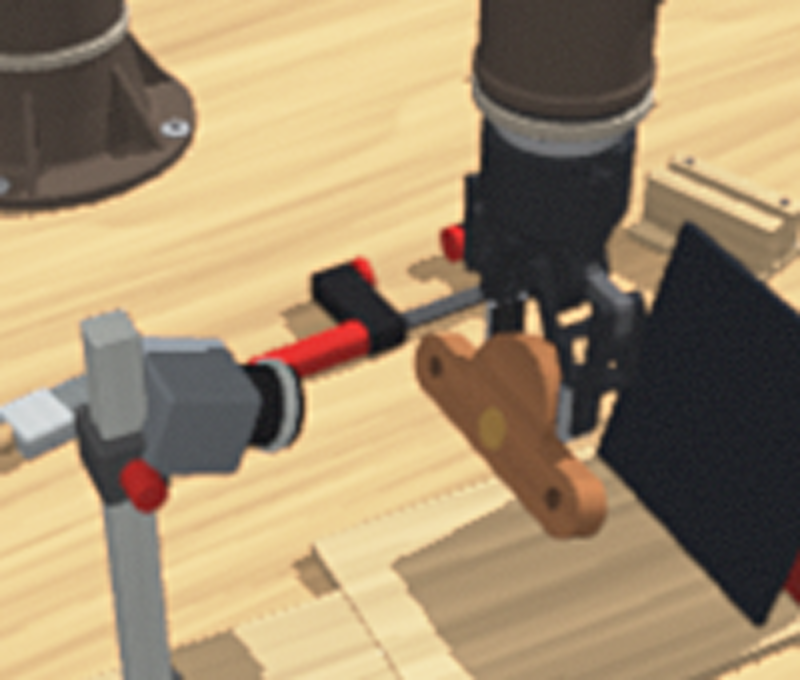

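The pull hangs steady in front of the lens (disc at about (491,430) in the crop). The board is still leaning and has not changed since its release, so I'm handing in.

```bash
python3 -c "
from bench import order
print(order.job_done())"
```

```text
the job is handed in; nothing more can be done
None
```

I leaned the board against the rest and let it go, and the drawer pull is held in front of the lens. The job was handed in at 35.7 s, and no verdict was reported.

- **Board:** I stood it in front of the rest, tipped it back on the rest-side finger and let go. In the pictures it leans about 16–18° back, centred and square. It looks unchanged between its release and the last picture.
- **Getting the tilt:** The tool always points straight down, so I gripped the pull by its hump and swung it in the fingers by pushing its foot against the fixed jig. The first push left only about 9° of tilt, and two more against the jig's outer side brought it to about 19°.
- **Pull at the end:**
  - **Angle:** one contour fit put the disc face and the upright axis within about 1° of the camera's axes.
  - **Position:** its centre came out about 2–5 mm from my estimates of the focus point.
  - **Steadiness:** over about a second of waiting it stayed still apart from the 1 mm I lowered it.

**Checks that disagreed:**
- The two cameras differ by 2–4 mm on where the pull is.
- The focus point found from the lens and the one found from the rest differ by about 3 mm sideways.
- The pull slid about 8 mm sideways in the pads while I tilted it, and the grip narrowed from 69 to 67 mm. It is still firmly held.

I compared the camera before and after by eye in the pictures, and it looked unmoved. I did not measure the clamp, brush, glue or offcut at the end.

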